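# Load and start the jar mill

## Task

Get the jar mill going on every jar that is waiting in the tray: first slide the loose idler shaft, tip first, through both end plates from the end away from the switch, until its red grip is home against the plate, then lay all the jars on their sides in the groove between the shaft and the black drive roller, between the end plates. When they lie still, swing the wire guard all the way down over them and only then throw the switch fully over to the far side, away from the robot. Do not knock over the brush pot, the glaze tub or the glaze bottle.

Things in the scene. Friction and masses are not known exactly. Their poses are not given: they have to be found in the camera images.
- mill: Jar mill, blue housing fixed to the bench. Origin on the bench under the lane; x away from the robot across the lane, y along it towards the switch box, z up. Aluminium end plates, 12 mm thick, outer faces at y = +-140 mm, up to z = 130. Black drive roller, 20 mm thick, axis at x = 18, z = 95. Loading apron in front (x -81 to -26) and grey cover behind (x 33 to 100) slope 16 deg down to the groove.
- groove_mid (a point): Middle of the lane, where a jar's centre lies once it rests on idler and drive roller (x = -4.5, y = 0, z = 124.5 mm in the mill's frame). Roller tops lie 20 to 24 mm below, apron and cover only 12 to 17 mm below where the fingers come: grip jars about 12 mm above their centre. The lane is 256 mm long: four jars fit, at y = -93, -31, 31, 93 mm.
- tray: Shallow grey plastic tray fixed to the bench right of the mill, 225 mm (its x) by 280 mm (its y), in which the jars wait; a divider each way makes four cells of about 105 x 132 mm. Rim and dividers are 21 mm high, 5 mm thick: keep the fingertips above them, gripping jars some 12 mm above their centre. Origin on the bench under its middle.
- hole_near (a point): Centre of the 22 mm round idler hole in the right-hand (-y) end plate, on its outer face: the shaft enters here, along the mill's y. The dark disc behind it is the drive roller's bearing, not a hole.
- hole_far (a point): Centre of the 22 mm idler hole in the left-hand (+y) end plate, on its outer face, 280 mm from hole_near: the shaft's tip comes out here.
- idler_grip (a point): Middle of the red ribbed grip (46 mm long, 22 mm thick, too thick for the holes) of the loose idler shaft, on its axis; x points along the shaft to the tip. Plain 13 mm steel rod ahead of it, 340 mm overall, 160 g. Lies on the bench right of the mill, tip to the left and 4 mm lower; rolls. Home: grip's front end (23 mm ahead of this point) against the near plate's outer face.
- idler_tip (a point): Round tip of the idler shaft, on its axis, 317 mm along x from idler_grip; when home it stands 14 mm out of the far plate, and the shaft has sunk about 4 mm in the holes.
- guard (a joint): Wire guard hinged at the back of the end plates: 0 = down, level over the lane; about 1.9 rad = swung up and back, as found. Stiff hinge (about 0.3 N m): it stays where it is left.
- guard_grip (a point): Middle of the yellow sleeve (16 mm thick, 70 mm long, along the mill's y) on the guard's front bar, 135 mm from the hinge; at joint angle t it lies 135 cos t before (-x) and 135 sin t mm above the hinge.
- guard_hinge (a point): Middle of the guard's hinge axis, which runs along the mill's y (at x = 85, z = 168 mm in the mill's frame).
- switch (a joint): Toggle lever of the main switch on the box at the mill's left end: near 0 = off, leaning to -x; 1.0 = on, leaning to +x. Light (about 1 N); stays where it is left.
- switch_tip (a point): Centre of the red ball (26 mm across) at the tip of the switch lever; it is 70 mm from the pivot and swings in the mill's x-z plane, upright at 0.5 rad.
- jar_a_mid (a point): Mill jar with a green band: white porcelain cylinder with a steel lid, 54 mm across, 56 mm long (lid fittings 6 mm more), 250 g or so; this point is its middle, its x lies along its axis, towards the lid. Lies on its side in a cell of the tray, centre 30 mm above the bench, free to roll. May be absent (None from the start).
- jar_b_mid (a point): Mill jar with a yellow band: white porcelain cylinder with a steel lid, 54 mm across, 56 mm long (lid fittings 6 mm more), 250 g or so; this point is its middle, its x lies along its axis, towards the lid. Lies on its side in a cell of the tray, centre 30 mm above the bench, free to roll. May be absent (None from the start).
- jar_c_mid (a point): Mill jar with a red band: white porcelain cylinder with a steel lid, 54 mm across, 56 mm long (lid fittings 6 mm more), 250 g or so; this point is its middle, its x lies along its axis, towards the lid. Lies on its side in a cell of the tray, centre 30 mm above the bench, free to roll. May be absent (None from the start).
- jar_d_mid (a point): Mill jar with a blue band: white porcelain cylinder with a steel lid, 54 mm across, 56 mm long (lid fittings 6 mm more), 250 g or so; this point is its middle, its x lies along its axis, towards the lid. Lies on its side in a cell of the tray, centre 30 mm above the bench, free to roll. May be absent (None from the start).
- brush_pot: Clay brush pot, 70 mm across, 95 mm tall, brushes to 190 mm. Not to be knocked over. Origin at the middle of its underside.
- glaze_tub: White glaze tub with a green lid, 63 mm across, 53 mm tall. Not to be knocked over. Origin at the middle of its underside.
- glaze_bottle: White glaze bottle, 60 mm across, 150 mm tall. Not to be knocked over. Origin at the middle of its underside.
Mind the look-alikes: they are no part of the job. Leave any brown or orange look-alike of the part that bears jar_d_mid alone.

How it is judged:
By the outcome, as a careful person would: the job done as asked, in the order asked, and still so for the second after the job is handed in, with the robot touching nothing.
Of jar_a, jar_b, jar_c, jar_d only 2 to 4 are there at a start; the rules pass over those that are not, and their reading is None.
At some moment in a run one of jar_a, jar_b, jar_c, jar_d may be knocked a few centimetres aside while the robot is not near it.
Once in a run the grip may slacken for a moment while it holds something.
It also fails if it takes over 210 s, if anything falls off the work surface, if the arm or the gripper's body presses on something with over 40 N, if the wrist force passes 120 N, or if a joint passes its speed limit or range.

## Robot

A 6-joint arm with a two-finger parallel gripper is mounted at the origin on the work surface. World frame = base frame: x ahead of the robot, y to its left, z up, the work surface at z = 0. Lengths are in m, angles in rad, forces in N, time in s.
With the tool pointing down it reaches from about 0.325 to 0.9 m from the base axis. Payload 3.5 kg.
Tool frame: the origin (TCP) lies on the centre line of the jaws, within the pads' length; the fingertips stand robot.tip_reach ahead of it and the grasp point (between the pads) lies 6 mm ahead of it (robot.tip_reach is the distance from the TCP to the fingertips, in m); z points along the fingers, y is the line along which they close (so a half turn about z gives the same grasp; the last joint's range is limited). The gripper opens to 85 mm and grips with 20 to 120 N. Pads are 22 mm wide; open, the fingers measure 114 mm over their backs; the gripper's body (76 mm by 85 mm) begins 54 mm behind the grasp point. The pads swing forward as they close: fully open they stand 13 mm farther back than shut.
Start: joints at [1.066, 0.276, -0.026, 1.268, 0, 1.467], TCP at [0.244, 0.575, 0.256] pointing down, gripper open.
Joint ranges: [-3.12, 3.12], [-0.85, 1.88], [-1.08, 1.24], [-1.95, 2.15], [-1.57, 1.53], [-3.14, 3.14]. Speed limits (rad/s): [2.57, 2.57, 3.14, 3.14, 3.14, 3.14].

## Interface

Orientations are given as a unit quaternion [w, x, y, z].
In Python, from rig import robot gives the robot as it stands.
- The arm moves only by the tool play_rows, never from a script. Its argument "series" is a list of rows, each an object of numbers: "dx", "dy", "dz": the shift along the tool's x, y, z scaled (see below); "wx", "wy", "wz": the turn, a rotation vector about the tool's x, y, z scaled (see below); "fingers": the opening, from -1 (shut) to 1 (fully open). A call has 1 to 10 rows; each row shifts and turns the commanded pose from where the row before left it, along the tool's axes as they then stand; what a row does not reach is not made up. The controller multiplies each number of a shift by 2 cm and each number of a turn by 180 degrees. A row lasts 1/8 s, in which the tool goes at most 62.5 mm and 10.7 degrees, less where a joint would pass 70% of its speed; a pose out of reach is approached as far as the arm can. A call with a number of a shift or a turn outside -1 to 1 is refused whole. A call with a gripper value outside its range is refused whole. The fingers move at their own pace and stop on an object; "force" is the grip in N (left out, the last holds). Time passes only in rows, so rows that do not move let the fingers close. It gives the time, the measured TCP pose, the force, the opening and the grip force at its end, in the units of the state.
- robot.observe(): the state, without advancing time (a new reading comes with each control period).
- robot.get_image(name): name is "scene" or "side" or "wrist"; returns a dict with "pixels" (400x640x3 uint8, blue, green, red), "vertical_fov" (degrees; the focal length in pixels is half the picture's height over the tangent of half this angle, whatever the lens; pixels are square), "cx", "cy" (the principal point, pixels), "pose" (4x4, takes a point from camera to world coordinates); the wrist camera has in their place "hand_eye" (4x4, takes a point from camera to tool coordinates, whose origin is the TCP and whose axes are the flange's). Camera axes: x right, y up, looking along -z (the intrinsics and any distortion apply to the point x, -y, -z); pixel columns grow to the right and rows downward; lengths in m; the calibration is good to about 2 mm. A picture is of the moment at which its call begins: read the wrist's pose just before it. There is no depth.
- robot.job_done(): hands the job in; it is judged then, once.
The state is a dict: "time": time; "joint_positions": joint angles; "qvel": joint speeds; "effort": joint torques, N m; "ee_pos": TCP position; "ee_rot": TCP orientation; "contact_force": force on the tool from outside, world axes, zero at the start; "wrist_torque": the same for the moment, N m; "opening": opening from 0.0 (shut) to 1.0 (fully open); "finger_force": force on a finger pad.
Only numpy, scipy, OpenCV 4.12 (cv2) and the standard library are available. Lean on these libraries where they do the work, as an engineer would, in place of code of your own. Each camera call takes 0.05 s, during which the arm holds its last target. There are 200 camera calls.

## Working session

There is one attempt and no reset: what is moved stays moved. The work goes in short steps, Python scripts to look and compute and a tool call to move; the robot and the scene stay as the last step left them, time stands still between calls to the robot, and variables do not carry over. Pictures are saved under pics/ and viewed, at most 14 in all, crops included, and the job is handed in when it is done.

Besides the shell and the picture viewer there is one more tool, called after ">>>" by a JSON object that holds its "fn" and its "kwargs", one argument or row to a line. play_rows: Moves the arm, as the interface text tells. Its arguments: {"type":"object","properties":{"series":{"type":"array"},"force":{"type":"number"}},"required":["series"]}

```bash
ls; mkdir -p pics; cat > h.py <<'E'
import numpy as np, cv2
from rig import robot
def cam(name):
    s=robot.observe() ; im=robot.get_image(name); p=im['pixels']; h,w=p.shape[:2]
    f=h/2/np.tan(np.radians(im['vertical_fov'])/2)
    if 'pose' in im: T=np.array(im['pose'])
    else:
        q=s['ee_rot']; from scipy.spatial.transform import Rotation as R
        W=np.eye(4); W[:3,:3]=R.from_quat([q[1],q[2],q[3],q[0]]).as_matrix(); W[:3,3]=s['ee_pos']; T=W@np.array(im['hand_eye'])
    return dict(px=p,f=f,cx=im['cx'],cy=im['cy'],T=T,extra={k:v for k,v in im.items() if k not in('pixels','pose','hand_eye')})
def ray(c,u,v):
    d=np.array([(u-c['cx'])/c['f'],-(v-c['cy'])/c['f'],-1]); return c['T'][:3,3],c['T'][:3,:3]@d
def onz(c,u,v,z):
    o,d=ray(c,u,v); return o+d*(z-o[2])/d[2]
def proj(c,P):
    q=np.linalg.inv(c['T'])@np.append(P,1); return c['cx']+c['f']*q[0]/-q[2], c['cy']-c['f']*q[1]/-q[2]
def tri(c1,uv1,c2,uv2):
    A=np.zeros((3,3));b=np.zeros(3);
    for c,uv in((c1,uv1),(c2,uv2)):
        o,d=ray(c,*uv); d=d/np.linalg.norm(d); M=np.eye(3)-np.outer(d,d); A+=M;b+=M@o
    x=np.linalg.solve(A,b); return x
E
python3 - <<'E'
from h import *
print(robot.observe(), robot.tip_reach)
for n in('scene','side','wrist'):
    c=cam(n); cv2.imwrite(f'pics/{n}0.png',c['px']); print(n,c['extra'],c['f'],c['T'].round(4).tolist())
a=cam('wrist');
E
```

```text
pics
{'time': 0.0, 'joint_positions': array([ 1.06558332e+00,  2.77145433e-01, -2.79321907e-02,  1.26799344e+00,
        8.87714750e-06,  1.46741821e+00]), 'qvel': array([ 0.00160466,  0.00107724,  0.00052725, -0.0022841 , -0.00090933,
        0.0010323 ]), 'effort': array([ 9.29661328e-04, -4.45505762e+01,  2.95203871e+01,  1.63206132e-02,
       -8.01362535e-05, -6.68477007e-07]), 'ee_pos': array([0.24407465, 0.57456331, 0.25512775]), 'ee_rot': array([-3.45014257e-04,  1.99568281e-01,  9.79883262e-01, -1.08378564e-03]), 'contact_force': array([-0.56665047,  0.06286872, -0.99971807]), 'wrist_torque': array([-0.04865033,  0.00824082, -0.04022947]), 'finger_force': 0.0, 'opening': 0.9966707851734506} 0.025
scene {'vertical_fov': 51.48854484822635, 'cx': 311.9360953670224, 'cy': 202.96638171049142} 414.7488641355718 [[-0.3384, -0.5409, 0.77, 1.3818], [0.941, -0.1994, 0.2735, 0.3219], [0.0056, 0.8171, 0.5765, 0.7718], [0.0, 0.0, 0.0, 1.0]]
side {'vertical_fov': 51.7062506833355, 'cx': 315.1384817679426, 'cy': 192.80861566453316} 412.74277508372217 [[0.9495, 0.1779, -0.2583, 0.1628], [-0.3135, 0.5155, -0.7975, -1.0343], [-0.0087, 0.8382, 0.5453, 0.835], [0.0, 0.0, 0.0, 1.0]]
wrist {'vertical_fov': 66.833510591581, 'cx': 321.0749160551119, 'cy': 197.97017802202157} 303.1229985682698 [[0.39, -0.8889, -0.2405, 0.1842], [0.9208, 0.3758, 0.1042, 0.6008], [-0.0022, -0.2621, 0.965, 0.3724], [0.0, 0.0, 0.0, 1.0]]
```

View pics/scene0.png

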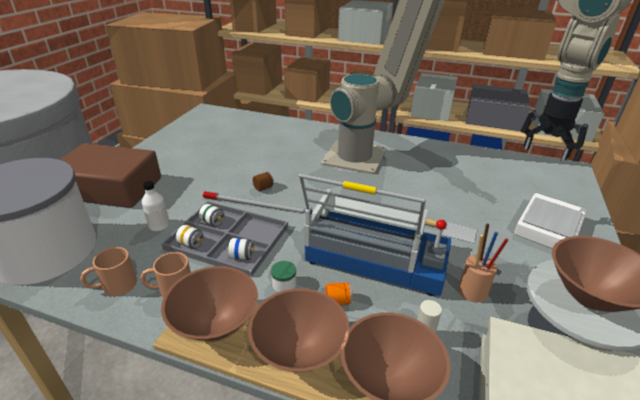

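View pics/side0.png

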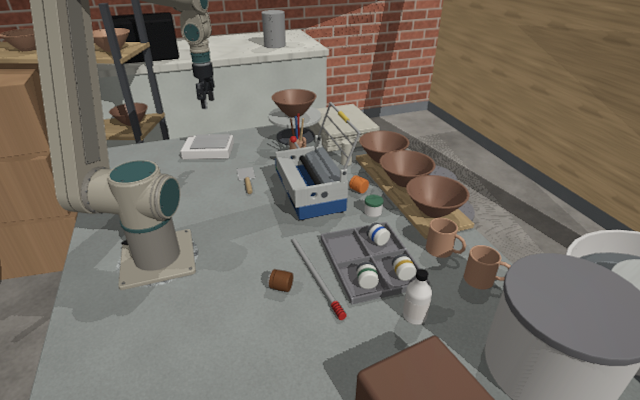

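Side view: jars blue (379,234), green (367,276), yellow (404,267); brown look-alike (281,281) and orange (359,185) are loose, to be left. No red jar. Scene: shaft from grip (210,195) to tip (~308,211); guard sleeve (359,187); switch ball (441,225).

```bash
python3 - <<'E'
from h import *
s=cv2.imread('pics/side0.png'); c=cv2.imread('pics/scene0.png')
A=cv2.resize(s[90:330,265:425],None,fx=2.5,fy=2.5,interpolation=cv2.INTER_CUBIC)
B=cv2.resize(c[165:300,290:460],(400,318),interpolation=cv2.INTER_CUBIC)
C=cv2.resize(c[180:275,160:310],(400,253),interpolation=cv2.INTER_CUBIC)
M=np.zeros((600,800,3),np.uint8);M[:600,:400]=A;M[:318,400:]=B;M[320:573,400:]=C
cv2.imwrite('pics/m1.png',M)
def blobs(n,im,lo,hi,amin=12):
    h=cv2.cvtColor(im,cv2.COLOR_BGR2HSV); m=cv2.inRange(h,lo,hi)
    k,l,st,ce=cv2.connectedComponentsWithStats(m)
    print(n,[(st[i,:].tolist(),ce[i].round(1).tolist()) for i in range(1,k) if st[i,4]>=amin])
for n,im in(('scene',c),('side',s)):
    blobs(n+' red',im,(0,200,120),(4,255,255)); blobs(n+' yel',im,(22,150,120),(34,255,255)); blobs(n+' blue',im,(108,150,60),(125,255,255)); blobs(n+' green',im,(55,100,30),(85,255,255))
E
```

```text
scene red [([204, 192, 12, 6, 46], [209.5, 194.6]), ([437, 220, 9, 8, 57], [440.7, 223.9])]
scene yel [([343, 181, 33, 13, 217], [359.1, 187.1]), ([181, 226, 9, 17, 35], [183.5, 232.9])]
scene blue [([407, 127, 43, 14, 326], [428.3, 133.5]), ([471, 135, 31, 14, 311], [486.5, 141.5]), ([235, 238, 5, 21, 61], [236.5, 247.8])]
scene green [([203, 207, 6, 12, 13], [204.7, 212.3]), ([272, 261, 23, 20, 361], [283.0, 270.6])]
side red []
side yel [([338, 112, 9, 9, 21], [342.3, 115.6]), ([399, 261, 11, 3, 15], [403.5, 261.7])]
side blue [([372, 227, 12, 13, 29], [375.4, 231.7])]
side green [([358, 269, 14, 6, 17], [364.4, 270.2])]
```

View pics/m1.png

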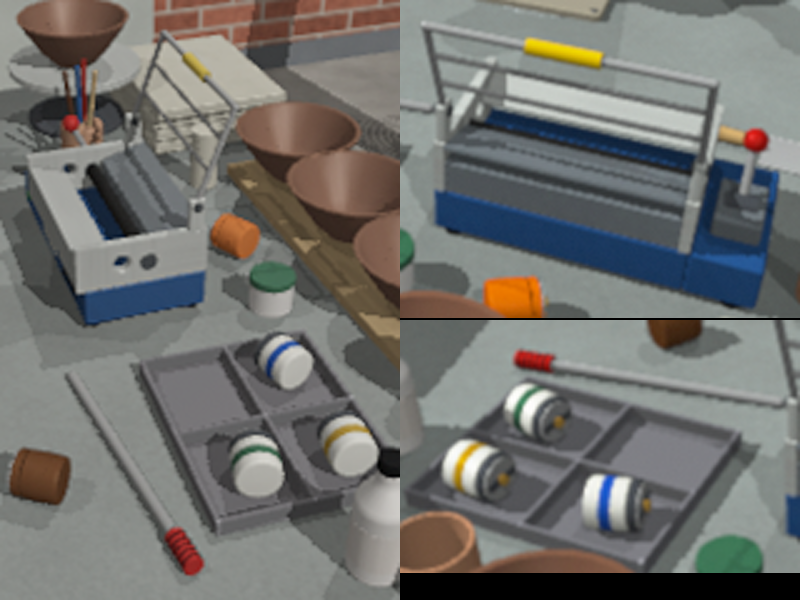

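Crop shows: near-plate idler hole side px (313.8,194.4), bearing (324.6,194.4), far hole inner (292.5,157.5); shaft tip side (294,240); sleeve side (344,116); ball side (293.4,139); jars green/yellow/blue confirmed, banded white; brown (281,281) and orange (359,185) are decoys.

```bash
cat >> h.py <<'E'
def cams():
    return cam('scene'),cam('side')
E
python3 - <<'E'
from h import *
a,b=cams()
p=lambda n,x:print(n,(x*1000).round(1))
p('sleeve',tri(a,(359.1,187.1),b,(343.8,116.4)))
p('ball',tri(a,(440.7,223.9),b,(293.4,139.2)))
p('grip',tri(a,(210.6,195.4),b,(339.4,310.8))); p('tip',tri(a,(304.4,211.5),b,(294.2,240.4)))
p('gripz',onz(a,210.6,195.4,.011));p('gripz',onz(b,339.4,310.8,.011));p('tipz',onz(b,294.2,240.4,.0065))
for z in(.095,.1,.105): p('hole',onz(b,313.8,194.4,z))
p('bearing',onz(b,324.6,194.4,.095))
p('farhole',onz(b,292.5,157.5,.1))
S=lambda u,v:(265+u/2.5,90+v/2.5); C=lambda u,v:(290+(u-400)*.425,165+v*.425)
# mill base corners (blue bottom): side near-left, near-right ; scene back right/left
p('base nl',onz(b,*S(85,320),.004));p('base nr',onz(b,*S(203,297),.004))
p('base scene l',onz(a,*C(437,222),.004));p('base scene r',onz(a,*C(752,303),.004))
for n,uv in(('green',(208.5,213)),('yel',(184,236)),('blue',(239,248))): p(n,onz(a,*uv,.035))
for n,uv in(('blue',(379,234)),('green',(367,276)),('yel',(404,267))): p(n+' side',onz(b,*uv,.035))
D=lambda u,v:(160+(u-400)*.375,180+(v-320)*.375)
for uv in((560,367),(740,437),(640,570),(412,492)): p('tray',onz(a,*D(*uv),.021))
for n,uv in(('pot',(477,300)),('tub',(284,290)),('bottle',(160,228))):p(n,onz(a,*uv,0))
E
```

```text
sleeve [656.3 169.5 295.2]
ball [526.4 350.8 149.9]
grip [ 438.5 -367.     8. ]
tip [407.9 -51.    1.3]
gripz [ 439.5 -363.3   11. ]
gripz [ 439.  -371.6   11. ]
tipz [407.7 -60.5   6.5]
hole [506.3  40.4  95. ]
hole [503.9  33.1 100. ]
hole [501.6  25.9 105. ]
bearing [539.6  28.9  95. ]
farhole [506.9 300.  100. ]
base nl [456.   50.7   4. ]
base nr [626.7  48.9   4. ]
base scene l [609.8  31.1   4. ]
base scene r [611.9 382.9   4. ]
green [ 552.7 -298.6   35. ]
yel [ 668.8 -305.6   35. ]
blue [ 660.9 -139.6   35. ]
blue side [ 654.7 -148.9   35. ]
green side [ 545.1 -302.6   35. ]
yel side [ 656.7 -303.6   35. ]
tray [ 452.6 -319.6   21. ]
tray [503.7 -65.5  21. ]
tray [724.9 -76.1  21. ]
tray [ 704.6 -346.7   21. ]
pot [597.2 470.8  -0. ]
tub [728.2  17.6   0. ]
bottle [ 627.8 -423.2    0. ]
```

>>> {"fn": "play_rows", "kwargs": {
  "series": [
    {"wz": 0.0487},
    {"wz": 0.0487},
    {"wz": 0.0487},
    {"wz": 0.0487},
    {"wz": 0.0487},
    {"wz": 0.0487},
    {"wz": 0.0487, "dx": -1, "dy": 0.5},
    {"dx": -1, "dy": 1},
    {"dx": -1, "dy": 1},
    {"dx": -1, "dy": 1}
  ]
}}

```text
invalid input at $.series[0]: expected keys dx, dy, dz, wx, wy, wz, fingers
```

```bash
python3 - <<'E'
from h import *
s=robot.observe();print(s['time'],s['ee_pos'],s['ee_rot'],s['joint_positions'])
E
```

```text
0.3 [0.24432546 0.57501826 0.25589199] [-1.12375439e-04  1.99561764e-01  9.79885172e-01 -3.73882476e-04] [ 1.06559240e+00  2.76713854e-01 -2.68794320e-02  1.26798379e+00
 -9.61897533e-06  1.46741377e+00]
```

>>> {"fn": "play_rows", "kwargs": {
  "series": [
    {"dx": 0, "dy": 0, "dz": 0, "wx": 0, "wy": 0, "wz": 0.0487, "fingers": 1},
    {"dx": 0, "dy": 0, "dz": 0, "wx": 0, "wy": 0, "wz": 0.0487, "fingers": 1},
    {"dx": 0, "dy": 0, "dz": 0, "wx": 0, "wy": 0, "wz": 0.0487, "fingers": 1},
    {"dx": 0, "dy": 0, "dz": 0, "wx": 0, "wy": 0, "wz": 0.0487, "fingers": 1},
    {"dx": 0, "dy": 0, "dz": 0, "wx": 0, "wy": 0, "wz": 0.0487, "fingers": 1},
    {"dx": 0, "dy": 0, "dz": 0, "wx": 0, "wy": 0, "wz": 0.0487, "fingers": 1},
    {"dx": 0, "dy": 0, "dz": 0, "wx": 0, "wy": 0, "wz": 0.0487, "fingers": 1},
    {"dx": -1, "dy": 1, "dz": 0, "wx": 0, "wy": 0, "wz": 0, "fingers": 1},
    {"dx": -1, "dy": 1, "dz": 0, "wx": 0, "wy": 0, "wz": 0, "fingers": 1},
    {"dx": -1, "dy": 1, "dz": 0, "wx": 0, "wy": 0, "wz": 0, "fingers": 1}
  ]
}}

```text
time: 1.55
ee_pos: [0.3105, 0.5209, 0.2562]
ee_rot: [0.0, 0.671, 0.741, -0.0]
contact_force: [-0.1, -0.2, -0.7]
opening: 1.0
finger_force: 0.0
```

>>> {"fn": "play_rows", "kwargs": {
  "series": [
    {"dx": -1, "dy": 1, "dz": 0, "wx": 0, "wy": 0, "wz": 0, "fingers": 1},
    {"dx": -1, "dy": 1, "dz": 0, "wx": 0, "wy": 0, "wz": 0, "fingers": 1},
    {"dx": -1, "dy": 0, "dz": 0, "wx": 0, "wy": 0, "wz": 0, "fingers": 1},
    {"dx": -1, "dy": 0, "dz": 0, "wx": 0, "wy": 0, "wz": 0, "fingers": 1},
    {"dx": -1, "dy": 0, "dz": 0, "wx": 0, "wy": 0, "wz": 0, "fingers": 1},
    {"dx": -1, "dy": 0, "dz": 0, "wx": 0, "wy": 0, "wz": 0, "fingers": 1},
    {"dx": -1, "dy": 0, "dz": 0, "wx": 0, "wy": 0, "wz": 0, "fingers": 1},
    {"dx": -1, "dy": 0, "dz": 0, "wx": 0, "wy": 0, "wz": 0, "fingers": 1},
    {"dx": -1, "dy": 0, "dz": 0, "wx": 0, "wy": 0, "wz": 0, "fingers": 1},
    {"dx": -1, "dy": 0, "dz": 0, "wx": 0, "wy": 0, "wz": 0, "fingers": 1}
  ]
}}

```text
time: 2.8
ee_pos: [0.3695, 0.3249, 0.2563]
ee_rot: [0.0, 0.672, 0.741, 0.0]
contact_force: [0.6, 0.3, 0.3]
opening: 0.999
finger_force: 0.0
```

>>> {"fn": "play_rows", "kwargs": {
  "series": [
    {"dx": -1, "dy": 0, "dz": 0, "wx": 0, "wy": 0, "wz": 0, "fingers": 1},
    {"dx": -1, "dy": 0, "dz": 0, "wx": 0, "wy": 0, "wz": 0, "fingers": 1},
    {"dx": -1, "dy": 0, "dz": 0, "wx": 0, "wy": 0, "wz": 0, "fingers": 1},
    {"dx": -1, "dy": 0, "dz": 0, "wx": 0, "wy": 0, "wz": 0, "fingers": 1},
    {"dx": -1, "dy": 0, "dz": 0, "wx": 0, "wy": 0, "wz": 0, "fingers": 1},
    {"dx": -1, "dy": 0, "dz": 0, "wx": 0, "wy": 0, "wz": 0, "fingers": 1},
    {"dx": -1, "dy": 0, "dz": 0, "wx": 0, "wy": 0, "wz": 0, "fingers": 1},
    {"dx": -1, "dy": 0, "dz": 0, "wx": 0, "wy": 0, "wz": 0, "fingers": 1},
    {"dx": -1, "dy": 0, "dz": 0, "wx": 0, "wy": 0, "wz": 0, "fingers": 1},
    {"dx": -1, "dy": 0, "dz": 0, "wx": 0, "wy": 0, "wz": 0, "fingers": 1}
  ]
}}

```text
time: 4.05
ee_pos: [0.3888, 0.126, 0.2563]
ee_rot: [0.0, 0.672, 0.741, 0.0]
contact_force: [1.0, -0.2, -0.8]
opening: 0.998
finger_force: 0.0
```

>>> {"fn": "play_rows", "kwargs": {
  "series": [
    {"dx": -1, "dy": 0, "dz": 0, "wx": 0, "wy": 0, "wz": 0, "fingers": 1},
    {"dx": -1, "dy": 0, "dz": 0, "wx": 0, "wy": 0, "wz": 0, "fingers": 1},
    {"dx": -1, "dy": 0, "dz": 0, "wx": 0, "wy": 0, "wz": 0, "fingers": 1},
    {"dx": -1, "dy": 0, "dz": 0, "wx": 0, "wy": 0, "wz": 0, "fingers": 1},
    {"dx": -1, "dy": 0, "dz": 0, "wx": 0, "wy": 0, "wz": 0, "fingers": 1},
    {"dx": -1, "dy": 0, "dz": 0, "wx": 0, "wy": 0, "wz": 0, "fingers": 1},
    {"dx": -1, "dy": 0, "dz": 0, "wx": 0, "wy": 0, "wz": 0, "fingers": 1},
    {"dx": -1, "dy": 0, "dz": 0, "wx": 0, "wy": 0, "wz": 0, "fingers": 1},
    {"dx": -1, "dy": 0, "dz": 0, "wx": 0, "wy": 0, "wz": 0, "fingers": 1},
    {"dx": -1, "dy": 0, "dz": 0, "wx": 0, "wy": 0, "wz": 0, "fingers": 1}
  ]
}}

```text
time: 5.3
ee_pos: [0.4081, -0.073, 0.2563]
ee_rot: [0.0, 0.672, 0.741, 0.0]
contact_force: [0.2, 0.2, 1.2]
opening: 1.004
finger_force: 0.0
```

>>> {"fn": "play_rows", "kwargs": {
  "series": [
    {"dx": -1, "dy": 0, "dz": 0, "wx": 0, "wy": 0, "wz": 0, "fingers": 1},
    {"dx": -1, "dy": 0, "dz": 0, "wx": 0, "wy": 0, "wz": 0, "fingers": 1},
    {"dx": -1, "dy": 0, "dz": 0, "wx": 0, "wy": 0, "wz": 0, "fingers": 1},
    {"dx": -1, "dy": 0, "dz": 0, "wx": 0, "wy": 0, "wz": 0, "fingers": 1},
    {"dx": -1, "dy": 0, "dz": 0, "wx": 0, "wy": 0, "wz": 0, "fingers": 1},
    {"dx": -1, "dy": 0, "dz": 0, "wx": 0, "wy": 0, "wz": 0, "fingers": 1},
    {"dx": -1, "dy": 0, "dz": 0, "wx": 0, "wy": 0, "wz": 0, "fingers": 1},
    {"dx": 0, "dy": 0, "dz": 1, "wx": 0, "wy": 0, "wz": 0, "fingers": 1},
    {"dx": 0, "dy": 0, "dz": 1, "wx": 0, "wy": 0, "wz": 0, "fingers": 1},
    {"dx": 0, "dy": 0, "dz": 1, "wx": 0, "wy": 0, "wz": 0, "fingers": 1}
  ]
}}

```text
time: 6.55
ee_pos: [0.4224, -0.212, 0.1957]
ee_rot: [0.0, 0.672, 0.741, 0.0]
contact_force: [-0.0, 0.6, -0.7]
opening: 1.0
finger_force: 0.0
```

```bash
cat >> h.py <<'E'
from scipy.spatial.transform import Rotation as Ro
def st():
    s=robot.observe(); q=s['ee_rot']; Rm=Ro.from_quat([q[1],q[2],q[3],q[0]]).as_matrix()
    print('t',round(s['time'],2),'p',(s['ee_pos']*1000).round(1),'F',np.round(s['contact_force'],1),'op',round(s['opening'],3),'ff',round(s['finger_force'],1),'yhead',np.degrees(np.arctan2(Rm[1,1],Rm[0,1])).round(2),'z',Rm[:,2].round(4),'j',np.round(s['joint_positions'],2))
    return s,Rm
def need(P,head=None):
    "tool-unit shift to bring TCP to P (mm) given current tool; wz to reach y heading"
    s,Rm=st(); d=(np.array(P)/1000-s['ee_pos']); print('units',(Rm.T@d/0.02).round(2), 'wz deg', None if head is None else round(np.degrees(np.arctan2(Rm[1,1],Rm[0,1]))-head,2))
E
python3 - <<'E'
from h import *
st(); c=cam('wrist'); cv2.imwrite('pics/w1.png',c['px'])
h=cv2.cvtColor(c['px'],cv2.COLOR_BGR2HSV); m=cv2.inRange(h,(0,180,80),(6,255,255))
k,l,S,ce=cv2.connectedComponentsWithStats(m)
for i in range(1,k):
    if S[i,4]>60: 
        print(S[i],ce[i],(onz(c,*ce[i],.011)*1000).round(1)); 
        ys,xs=np.where(l==i); print(cv2.minAreaRect(np.stack([xs,ys],1).astype(np.float32)))
E
```

```text
t 6.55 p [ 422.4 -212.   195.7] F [-0.   0.6 -0.7] op 1.0 ff 0.0 yhead 5.61 z [ 1.e-04 -1.e-04 -1.e+00] j [-0.6   0.05 -0.43  1.09 -0.    0.87]
[312 298  17  38 467] [319.89721627 317.23340471] [ 437.8 -369.9   11. ]
((320.0, 316.5), (37.0, 16.0), 90.0)
```

View pics/w1.png

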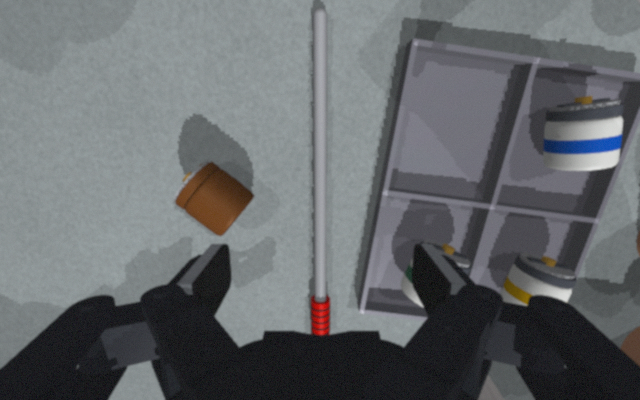

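Grip at (320,317), rod straight up the image to tip (320,10); brown decoy at (214,199) is clear. Close over the grip with half-open jaws (tray corner is at (362,308)).

>>> {"fn": "play_rows", "kwargs": {
  "series": [
    {"dx": -1, "dy": 0, "dz": 0.4, "wx": 0, "wy": 0, "wz": 0, "fingers": 0},
    {"dx": -1, "dy": 0, "dz": 0.4, "wx": 0, "wy": 0, "wz": 0, "fingers": 0},
    {"dx": -1, "dy": 0, "dz": 0.4, "wx": 0, "wy": 0, "wz": 0, "fingers": 0},
    {"dx": -1, "dy": 0, "dz": 0.4, "wx": 0, "wy": 0, "wz": 0, "fingers": 0},
    {"dx": -1, "dy": 0, "dz": 0.4, "wx": 0, "wy": 0, "wz": 0, "fingers": 0},
    {"dx": -1, "dy": 0, "dz": 0.4, "wx": 0, "wy": 0, "wz": 0, "fingers": 0},
    {"dx": -1, "dy": 0, "dz": 0.4, "wx": 0, "wy": 0, "wz": 0, "fingers": 0},
    {"dx": -0.94, "dy": 0, "dz": 0.4, "wx": 0, "wy": 0, "wz": 0, "fingers": 0},
    {"dx": 0, "dy": 0, "dz": 1, "wx": 0, "wy": 0, "wz": 0, "fingers": 0},
    {"dx": 0, "dy": 0, "dz": 1, "wx": 0, "wy": 0, "wz": 0, "fingers": 0}
  ]
}}

```text
time: 7.85
ee_pos: [0.4381, -0.3703, 0.0917]
ee_rot: [0.0, 0.672, 0.741, -0.0]
contact_force: [-0.4, 0.7, -0.3]
opening: 0.5
finger_force: 0.0
```

>>> {"fn": "play_rows", "kwargs": {
  "series": [
    {"dx": 0, "dy": 0, "dz": 0.8, "wx": 0, "wy": 0, "wz": 0, "fingers": 0},
    {"dx": 0, "dy": 0, "dz": 0.8, "wx": 0, "wy": 0, "wz": 0, "fingers": 0},
    {"dx": 0, "dy": 0, "dz": 0.8, "wx": 0, "wy": 0, "wz": 0, "fingers": 0},
    {"dx": 0, "dy": 0, "dz": 0.7, "wx": 0, "wy": 0, "wz": 0, "fingers": 0},
    {"dx": 0, "dy": 0, "dz": 0, "wx": 0, "wy": 0, "wz": 0, "fingers": 0}
  ]
}}

```text
time: 8.48
ee_pos: [0.437, -0.3683, 0.0289]
ee_rot: [-0.001, 0.672, 0.741, 0.0]
contact_force: [-0.1, 0.1, 0.2]
opening: 0.502
finger_force: 0.0
```

```bash
python3 - <<'E'
from h import *
need((438,-370,28))
E
```

```text
t 8.47 p [ 437.  -368.3   28.9] F [-0.1  0.1  0.2] op 0.502 ff 0.0 yhead 5.62 z [-0.0019  0.0021 -1.    ] j [-0.81  0.4  -0.39  0.79  0.    0.66]
units [-0.09  0.04  0.04] wz deg None
```

>>> {"fn": "play_rows", "kwargs": {
  "series": [
    {"dx": 0, "dy": 0, "dz": 0.05, "wx": 0, "wy": 0, "wz": 0, "fingers": -1},
    {"dx": 0, "dy": 0, "dz": 0, "wx": 0, "wy": 0, "wz": 0, "fingers": -1},
    {"dx": 0, "dy": 0, "dz": 0, "wx": 0, "wy": 0, "wz": 0, "fingers": -1},
    {"dx": 0, "dy": 0, "dz": 0, "wx": 0, "wy": 0, "wz": 0, "fingers": -1},
    {"dx": 0, "dy": 0, "dz": 0, "wx": 0, "wy": 0, "wz": 0, "fingers": -1}
  ],
  "force": 110
}}

```text
time: 9.1
ee_pos: [0.4382, -0.3697, 0.03]
ee_rot: [0.001, 0.672, 0.741, -0.0]
contact_force: [-0.3, -0.5, 5.2]
opening: 0.208
finger_force: 108.1
```

>>> {"fn": "play_rows", "kwargs": {
  "series": [
    {"dx": 0, "dy": 0, "dz": -0.5, "wx": 0, "wy": 0, "wz": 0, "fingers": -1},
    {"dx": 0, "dy": 0, "dz": -0.6, "wx": 0, "wy": 0, "wz": 0, "fingers": -1},
    {"dx": 0, "dy": 0, "dz": -0.7, "wx": 0, "wy": 0, "wz": 0, "fingers": -1},
    {"dx": 0, "dy": 0, "dz": -0.8, "wx": 0, "wy": 0, "wz": 0, "fingers": -1},
    {"dx": 0, "dy": 0, "dz": -0.8, "wx": 0, "wy": 0, "wz": 0, "fingers": -1},
    {"dx": 0, "dy": 0, "dz": -0.6, "wx": 0, "wy": 0, "wz": 0, "fingers": -1},
    {"dx": 0, "dy": 0, "dz": -0.3, "wx": 0, "wy": 0, "wz": 0, "fingers": -1},
    {"dx": 0, "dy": 0, "dz": 0, "wx": 0, "wy": 0, "wz": 0, "fingers": -1}
  ]
}}

```text
time: 10.1
ee_pos: [0.438, -0.3694, 0.1158]
ee_rot: [0.0, 0.672, 0.741, -0.0]
contact_force: [0.0, -0.8, -2.4]
opening: 0.209
finger_force: 108.7
```

```bash
python3 - <<'E'
from h import *
st(); a,b=cams(); w=cam('wrist')
A=cv2.resize(b['px'][150:350,240:400],(400,500),interpolation=cv2.INTER_CUBIC)
B=cv2.resize(w['px'],(400,250)); C=cv2.resize(a['px'][160:260,180:340],(400,250),interpolation=cv2.INTER_CUBIC)
cv2.imwrite('pics/m2.png',np.hstack([A,np.vstack([B,C])]))
E
```

```text
t 10.1 p [ 438.  -369.4  115.8] F [ 0.  -0.8 -2.4] op 0.209 ff 108.7 yhead 5.61 z [ 6.e-04 -6.e-04 -1.e+00] j [-0.81  0.3  -0.32  0.96  0.    0.66]
```

View pics/m2.png

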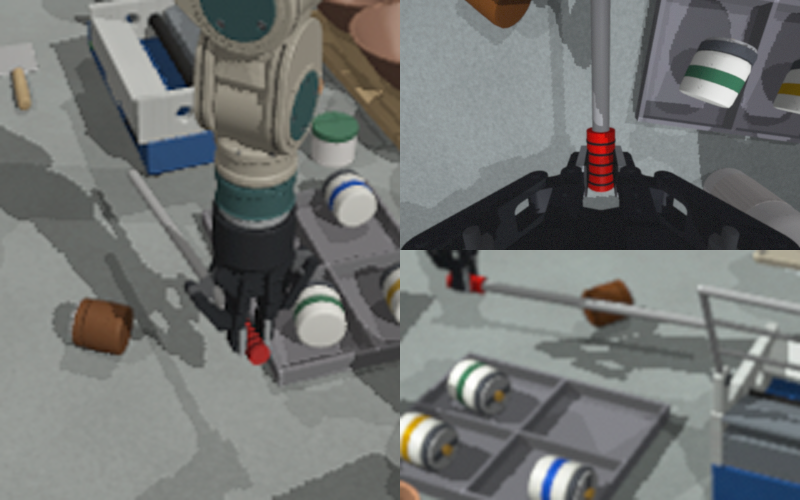

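Shaft is held level-ish: tip at side px (293,219), grip mid in pads. Now a zoom on the first side picture for the hole.

```bash
python3 - <<'E'
from h import *
s=cv2.imread('pics/side0.png'); c=cv2.imread('pics/scene0.png')
A=cv2.resize(s[175:219,290:350],None,fx=10,fy=10,interpolation=cv2.INTER_CUBIC)
cv2.imwrite('pics/m3.png',A)
b=cam('side'); a=cam('scene')
# tip: along side ray, 317 mm from grip
g=np.array([.438,-.3694,.097]); o,d=ray(b,293.2,219.2); d/=np.linalg.norm(d)
t=np.linspace(.5,2,15001); P=o+t[:,None]*d; e=abs(np.linalg.norm(P-g,axis=1)-.317)
for i in np.argsort(e)[:3]: print((P[i]*1000).round(1), e[i])
gr=cv2.cvtColor(s,cv2.COLOR_BGR2GRAY); print(gr[186:204,306:332])
E
```

```text
[409.4 -53.9  84.1] 1.100425275163408e-05
[ 312.4 -439.6  379.5] 2.2577089970332587e-05
[ 312.4 -439.5  379.4] 5.555233822718275e-05
[[154 147 167 166 168 170 171 179 184 182 176 172 167 163 160 160 158 155
  155 150 147 149 151 151 151 152]
 [174 173 181 181 175 172 172 167 160 160 157 153 151 151 149 150 151 151
  151 150 148 150 153 152 152 151]
 [168 163 161 158 156 154 155 153 149 150 151 149 148 150 150 151 152 151
  152 150 149 150 152 153 152 152]
 [153 149 148 149 150 150 150 151 151 152 152 149 148 150 151 151 152 151
  152 151 149 150 152 151 151 151]
 [148 146 148 150 150 151 151 151 152 153 153 150 149 150 150 152 152 153
  155 153 152 151 151 151 150 149]
 [148 146 148 150 151 153 155 155 156 156 154 151 149 150 151 154 155 148
  124 114 121 141 152 151 149 148]
 [149 146 149 151 153 145 115 103 102 108 128 146 151 151 152 146 119  97
   77  68  74 119 155 152 150 149]
 [149 146 148 152 147 115  51  36  36  58  97 130 152 152 148 121  72  60
   62  62  60  91 137 152 150 150]
 [149 147 149 151 131  61  27  34  41  63  91 123 148 153 138  80  61  63
   64  64  60  91 137
[... 295 characters left out ...]
39 106  77
   84 114 141 149 150 149 148 148]
 [149 147 148 151 153 157 168 186 181 159 154 150 149 150 152 152 146 140
  142 147 152 152 150 150 150 150]
 [150 148 148 150 151 151 155 165 162 153 152 150 149 151 151 152 154 154
  154 151 151 151 151 151 152 151]
 [150 148 149 150 150 151 150 149 149 151 152 150 149 151 151 151 152 153
  153 152 152 153 154 154 150 139]
 [150 148 148 150 150 150 151 151 151 152 152 151 150 152 152 153 154 155
  156 152 143 135 128 114 107  94]
 [150 149 149 150 149 150 151 151 152 153 155 153 153 149 136 135 132 123
  116 109  96  88  80  69  66  64]
 [151 150 150 151 151 152 154 155 149 137 137 132 119 107  92  88  85  76
   69  67  65  64  64  65  65  65]]
```

View pics/m3.png

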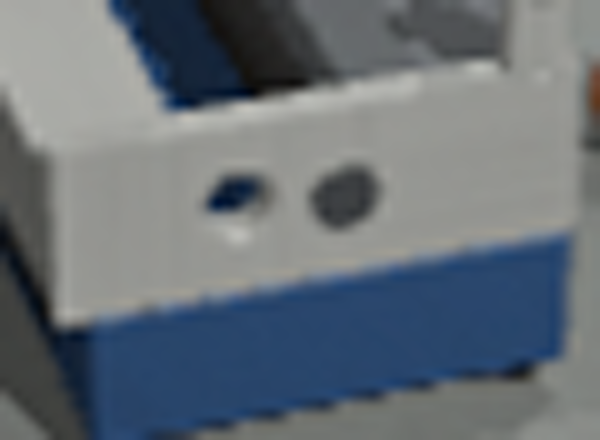

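Zoom shows hole centre ≈(313.9,195.6), bearing ≈(324.5,194.3) in side px; same height within ~3 mm (hole z≈98, mill x≈-18).

```bash
python3 - <<'E'
from h import *
b=cam('side'); a=cam('scene'); p=lambda n,x:print(n,(x*1000).round(1))
p('hole',onz(b,313.9,195.6,.098)); p('bear',onz(b,324.5,194.3,.095))
U=lambda u,v:(290+u/10-.05,175+v/10-.05)
p('top l',onz(b,*U(50,150),.13));p('top r',onz(b,*U(505,62),.13))
p('bl nl',onz(b,*U(95,318),.07));p('bl nr',onz(b,*U(568,238),.07))
im=cv2.imread('pics/side0.png')[130:180,265:325]
B=cv2.resize(im,None,fx=10,fy=10,interpolation=cv2.INTER_CUBIC); cv2.imwrite('pics/m4.png',B)
# scene: guard front-bar ends (z~296): 
C=lambda u,v:(290+(u-400)*.425,165+v*.425)
P=onz(a,*C(428,27),.2955);Q=onz(a,*C(716,83),.2955);p('bar',P);p('bar',Q);print(np.degrees(np.arctan2(-(Q-P)[0],(Q-P)[1])))
E
```

```text
hole [503.   29.2  98. ]
bear [539.5  29.5  95. ]
top l [441.5  33.5 130. ]
top r [597.   36.2 130. ]
bl nl [451.4  22.6  70. ]
bl nr [613.2  16.   70. ]
bar [658.5  41.3 295.5]
bar [658.4 305.3 295.5]
0.022880534677770882
```

View pics/m4.png

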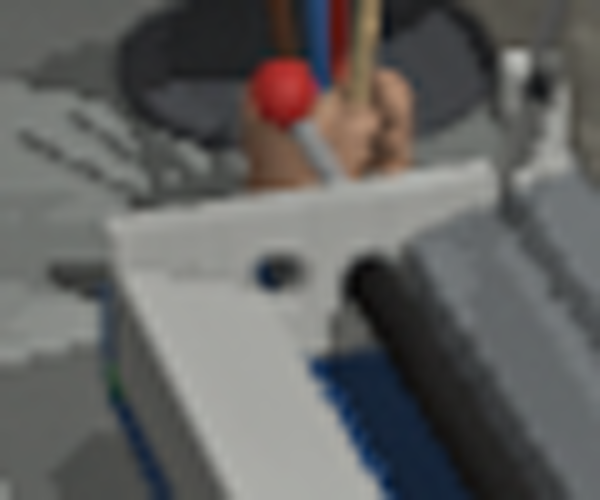

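>>> {"fn": "play_rows", "kwargs": {
  "series": [
    {"dx": 0, "dy": 0, "dz": 0, "wx": 0, "wy": 0.0065, "wz": 0.0145, "fingers": -1},
    {"dx": 0, "dy": 0, "dz": 0, "wx": 0, "wy": 0.0065, "wz": 0.0145, "fingers": -1},
    {"dx": 0.2, "dy": 0.3, "dz": 0, "wx": 0, "wy": 0, "wz": 0, "fingers": -1},
    {"dx": 0.5, "dy": 0.6, "dz": 0, "wx": 0, "wy": 0, "wz": 0, "fingers": -1},
    {"dx": 0.6, "dy": 0.7, "dz": 0, "wx": 0, "wy": 0, "wz": 0, "fingers": -1},
    {"dx": 0.6, "dy": 0.7, "dz": 0, "wx": 0, "wy": 0, "wz": 0, "fingers": -1},
    {"dx": 0.6, "dy": 0.6, "dz": 0, "wx": 0, "wy": 0, "wz": 0, "fingers": -1},
    {"dx": 0.5, "dy": 0.45, "dz": 0, "wx": 0, "wy": 0, "wz": 0, "fingers": -1},
    {"dx": 0, "dy": 0, "dz": 0, "wx": 0, "wy": 0, "wz": 0, "fingers": -1},
    {"dx": 0, "dy": 0, "dz": 0, "wx": 0, "wy": 0, "wz": 0, "fingers": -1}
  ]
}}

```text
time: 11.7
ee_pos: [0.5042, -0.3089, 0.1176]
ee_rot: [-0.015, 0.705, 0.709, 0.013]
contact_force: [1.0, 0.6, -2.5]
opening: 0.21
finger_force: 109.3
```

```bash
python3 - <<'E'
from h import *
st(); a,b=cams(); w=cam('wrist'); cv2.imwrite('pics/a5.png',a['px']);cv2.imwrite('pics/b5.png',b['px'])
A=cv2.resize(b['px'][170:270,280:360],(400,500),interpolation=cv2.INTER_CUBIC)
B=cv2.resize(w['px'],(400,250)); C=cv2.resize(a['px'][170:260,200:344],(400,250),interpolation=cv2.INTER_CUBIC)
cv2.imwrite('pics/m5.png',np.hstack([A,np.vstack([B,C])]))
E
```

```text
t 11.7 p [ 504.2 -308.9  117.6] F [ 1.   0.6 -2.5] op 0.21 ff 109.3 yhead 0.4 z [-0.0026  0.0405 -0.9992] j [-0.67  0.34 -0.25  1.01  0.03  0.89]
```

View pics/m5.png

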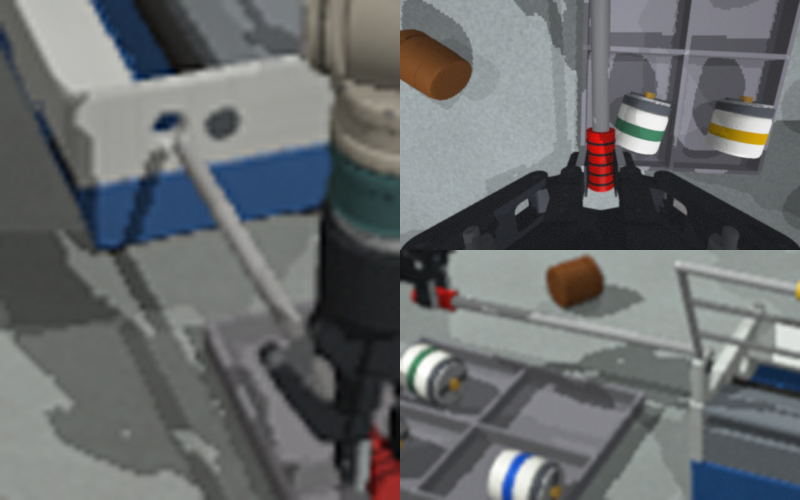

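Tip shows at side px (315.2,196.4), right before the hole (313.9,195.6).

```bash
python3 - <<'E'
from h import *
b=cam('side')
o,d=ray(b,315.2,196.4)
for y in(.004,.008,.012): print(((o+d*(y-o[1])/d[1])*1000).round(1))
o,d=ray(b,313.9,195.6)
for y in(.0273,.0293,.0313): print(((o+d*(y-o[1])/d[1])*1000).round(1))
E
```

```text
[499.2   4.  111.5]
[500.5   8.  108.7]
[501.8  12.  105.9]
[502.4  27.3  99.3]
[503.   29.3  97.9]
[503.6  31.3  96.5]
```

```bash
python3 - <<'E'
from h import *
a,b=cams(); print((tri(a,(305.9,206.5),b,(315.2,196.4))*1000).round(1))
# rod direction from scene: points along rod
for uv in((210,188.),(240,192)): pass
for P in((.5005,.008,.1087),(.504,.008,.098)): print(np.round(proj(a,P),1),np.round(proj(b,P),1))
E
```

```text
[504.4  -0.7 107. ]
[311.6 203.9] [315.2 196.4]
[311.2 207.7] [316.3 199. ]
```

>>> {"fn": "play_rows", "kwargs": {
  "series": [
    {"dx": 0, "dy": 0, "dz": 0, "wx": 0, "wy": -0.01, "wz": 0.002, "fingers": -1},
    {"dx": 0.3, "dy": 0, "dz": 0, "wx": 0, "wy": 0, "wz": 0, "fingers": -1},
    {"dx": 0.2, "dy": 0, "dz": 0, "wx": 0, "wy": 0, "wz": 0, "fingers": -1},
    {"dx": 0, "dy": 0, "dz": 0, "wx": 0, "wy": 0, "wz": 0, "fingers": -1}
  ]
}}

```text
time: 12.5
ee_pos: [0.5043, -0.2982, 0.1177]
ee_rot: [-0.004, 0.707, 0.708, 0.003]
contact_force: [-0.4, -0.9, -1.1]
opening: 0.209
finger_force: 109.3
```

```bash
python3 - <<'E'
from h import *
st(); a,b=cams(); cv2.imwrite('pics/b6.png',b['px'])
A=cv2.resize(b['px'][175:225,290:350],(720,600),interpolation=cv2.INTER_CUBIC)
cv2.imwrite('pics/m6.png',A)
E
```

```text
t 12.5 p [ 504.3 -298.2  117.7] F [-0.4 -0.9 -1.1] op 0.209 ff 109.3 yhead 0.07 z [-0.0022  0.0095 -1.    ] j [-0.65  0.32 -0.28  0.98  0.01  0.92]
```

View pics/m6.png

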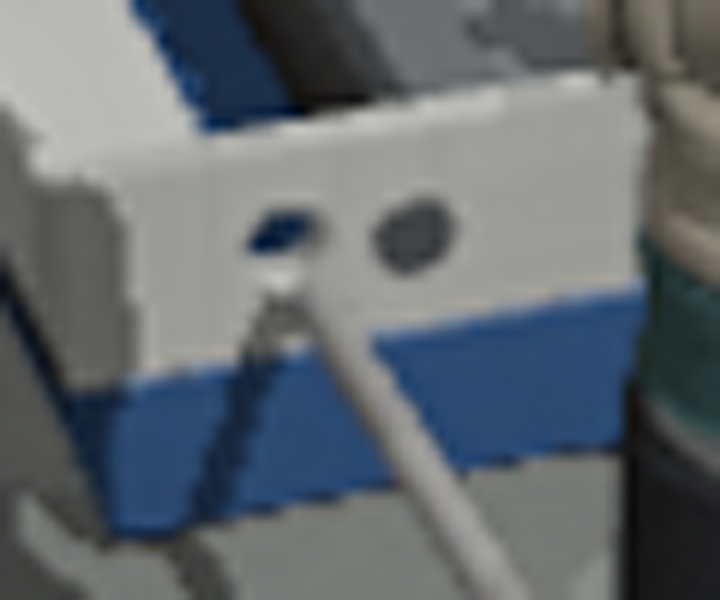

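>>> {"fn": "play_rows", "kwargs": {
  "series": [
    {"dx": 0, "dy": -0.15, "dz": -0.2, "wx": 0, "wy": 0, "wz": 0, "fingers": -1},
    {"dx": 0.25, "dy": 0, "dz": 0, "wx": 0, "wy": 0, "wz": 0, "fingers": -1},
    {"dx": 0.25, "dy": 0, "dz": 0, "wx": 0, "wy": 0, "wz": 0, "fingers": -1},
    {"dx": 0.25, "dy": 0, "dz": 0, "wx": 0, "wy": 0, "wz": 0, "fingers": -1},
    {"dx": 0, "dy": 0, "dz": 0, "wx": 0, "wy": 0, "wz": 0, "fingers": -1}
  ]
}}

```text
time: 13.22
ee_pos: [0.5012, -0.2832, 0.1218]
ee_rot: [-0.004, 0.707, 0.708, 0.003]
contact_force: [0.0, -0.3, -1.6]
opening: 0.211
finger_force: 109.3
```

```bash
python3 - <<'E'
from h import *
st(); a,b=cams(); cv2.imwrite('pics/b7.png',b['px'])
A=cv2.resize(b['px'][175:225,290:350],(720,600),interpolation=cv2.INTER_CUBIC)
cv2.imwrite('pics/m7.png',A)
E
```

```text
t 13.22 p [ 501.2 -283.2  121.8] F [ 0.  -0.3 -1.6] op 0.211 ff 109.3 yhead 0.08 z [-0.0024  0.0096 -1.    ] j [-0.63  0.3  -0.3   0.98  0.01  0.94]
```

View pics/m7.png

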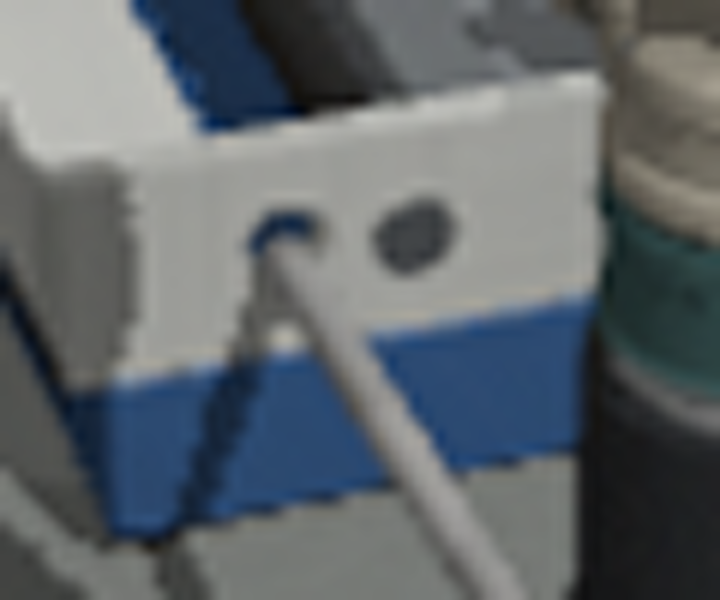

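>>> {"fn": "play_rows", "kwargs": {
  "series": [
    {"dx": 0.2, "dy": 0.05, "dz": -0.03, "wx": 0, "wy": 0, "wz": 0, "fingers": -1},
    {"dx": 0.3, "dy": 0, "dz": 0, "wx": 0, "wy": 0, "wz": 0, "fingers": -1},
    {"dx": 0.4, "dy": 0, "dz": 0, "wx": 0, "wy": 0, "wz": 0, "fingers": -1},
    {"dx": 0.5, "dy": 0, "dz": 0, "wx": 0, "wy": 0, "wz": 0, "fingers": -1}
  ]
}}

```text
time: 13.82
ee_pos: [0.5023, -0.2551, 0.1227]
ee_rot: [-0.004, 0.707, 0.707, 0.003]
contact_force: [-0.2, 0.7, -1.2]
opening: 0.206
finger_force: 109.3
```

>>> {"fn": "play_rows", "kwargs": {
  "series": [
    {"dx": 0.5, "dy": 0, "dz": 0, "wx": 0, "wy": 0, "wz": 0, "fingers": -1},
    {"dx": 0.5, "dy": 0, "dz": 0, "wx": 0, "wy": 0, "wz": 0, "fingers": -1},
    {"dx": 0.5, "dy": 0, "dz": 0, "wx": 0, "wy": 0, "wz": 0, "fingers": -1},
    {"dx": 0.5, "dy": 0, "dz": 0, "wx": 0, "wy": 0, "wz": 0, "fingers": -1}
  ]
}}

```text
time: 14.32
ee_pos: [0.5023, -0.2151, 0.1232]
ee_rot: [-0.004, 0.707, 0.707, 0.003]
contact_force: [0.2, -0.1, -2.3]
opening: 0.211
finger_force: 109.3
```

```bash
python3 - <<'E'
from h import *
st(); a,b=cams(); cv2.imwrite('pics/a8.png',a['px']); w=cam('wrist')
A=cv2.resize(b['px'][150:210,270:342],(384,320),interpolation=cv2.INTER_CUBIC)
B=cv2.resize(a['px'][170:250,300:396],(384,320),interpolation=cv2.INTER_CUBIC)
cv2.imwrite('pics/m8.png',np.hstack([A,B]))
E
```

```text
t 14.32 p [ 502.3 -215.1  123.2] F [ 0.2 -0.1 -2.3] op 0.211 ff 109.3 yhead 0.05 z [-0.002   0.0093 -1.    ] j [-0.53  0.25 -0.36  0.97  0.01  1.04]
```

View pics/m8.png

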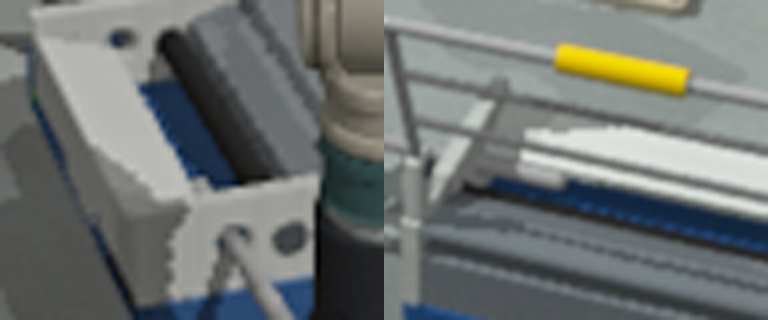

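Shaft is through the near hole: tip at scene px (344,215.7), side px (307.9,184.7); far hole inner at side (293.4,157.1).

```bash
python3 - <<'E'
from h import *
a,b=cams(); p=lambda n,x:print(n,(x*1000).round(1))
p('tip',tri(a,(343.5,215.7),b,(307.9,184.7)))
o,d=ray(b,307.9,184.7); y=.1015; p('tip@y',o+d*(y-o[1])/d[1])
o,d=ray(b,293.3,157.2); y=.2973; p('far@y',o+d*(y-o[1])/d[1])
for Z in (.098,.101,.104):
  for x in (.503,.508): print(x,Z,np.round(proj(b,(x,.2973,Z)),1))
E
```

```text
tip [505.6 102.   96. ]
tip@y [505.3 101.5  96.6]
far@y [509.3 297.3 102.2]
0.503 0.098 [291.7 158.4]
0.508 0.098 [293.  158.2]
0.503 0.101 [291.7 157.7]
0.508 0.101 [293.  157.5]
0.503 0.104 [291.7 157. ]
0.508 0.104 [292.9 156.8]
```

>>> {"fn": "play_rows", "kwargs": {
  "series": [
    {"dx": 0.5, "dy": 0, "dz": 0, "wx": 0, "wy": 0.0012, "wz": 0.0008, "fingers": -1},
    {"dx": 0.8, "dy": 0, "dz": 0, "wx": 0, "wy": 0.0012, "wz": 0.0008, "fingers": -1},
    {"dx": 0.8, "dy": 0, "dz": 0, "wx": 0, "wy": 0, "wz": 0, "fingers": -1},
    {"dx": 0.8, "dy": 0, "dz": 0, "wx": 0, "wy": 0, "wz": 0, "fingers": -1},
    {"dx": 0.8, "dy": 0, "dz": 0, "wx": 0, "wy": 0, "wz": 0, "fingers": -1}
  ]
}}

```text
time: 15.2
ee_pos: [0.5024, -0.1404, 0.1243]
ee_rot: [-0.007, 0.708, 0.706, 0.005]
contact_force: [0.5, 0.4, -0.8]
opening: 0.208
finger_force: 109.3
```

>>> {"fn": "play_rows", "kwargs": {
  "series": [
    {"dx": 0.8, "dy": 0, "dz": 0, "wx": 0, "wy": 0, "wz": 0, "fingers": -1},
    {"dx": 0.8, "dy": 0, "dz": 0, "wx": 0, "wy": 0, "wz": 0, "fingers": -1},
    {"dx": 0.8, "dy": 0, "dz": 0, "wx": 0, "wy": 0, "wz": 0, "fingers": -1},
    {"dx": 0.8, "dy": 0, "dz": 0, "wx": 0, "wy": 0, "wz": 0, "fingers": -1},
    {"dx": 0.8, "dy": 0, "dz": 0, "wx": 0, "wy": 0, "wz": 0, "fingers": -1}
  ]
}}

```text
time: 15.82
ee_pos: [0.5026, -0.0611, 0.1253]
ee_rot: [-0.007, 0.709, 0.705, 0.005]
contact_force: [-0.3, -2.1, -4.2]
opening: 0.211
finger_force: 109.2
```

```bash
python3 - <<'E'
from h import *
s,R=st(); a,b=cams(); w=cam('wrist')
for n,c in(('a9',a),('b9',b),('w9',w)): cv2.imwrite(f'pics/{n}.png',c['px'])
A=cv2.resize(b['px'][140:215,275:347],(480,500),interpolation=cv2.INTER_CUBIC)
B=cv2.resize(a['px'][180:280,320:460],(320,229),interpolation=cv2.INTER_CUBIC); C=cv2.resize(w['px'],(320,200))
M=np.zeros((500,800,3),np.uint8);M[:,:480]=A;M[:229,480:]=B;M[240:440,480:]=C
cv2.imwrite('pics/m9.png',M)
E
```

```text
t 15.82 p [502.6 -61.1 125.3] F [-0.3 -2.1 -4.2] op 0.211 ff 109.2 yhead -0.26 z [-0.0028  0.0158 -0.9999] j [-0.26  0.18 -0.45  0.95  0.01  1.32]
```

View pics/m9.png

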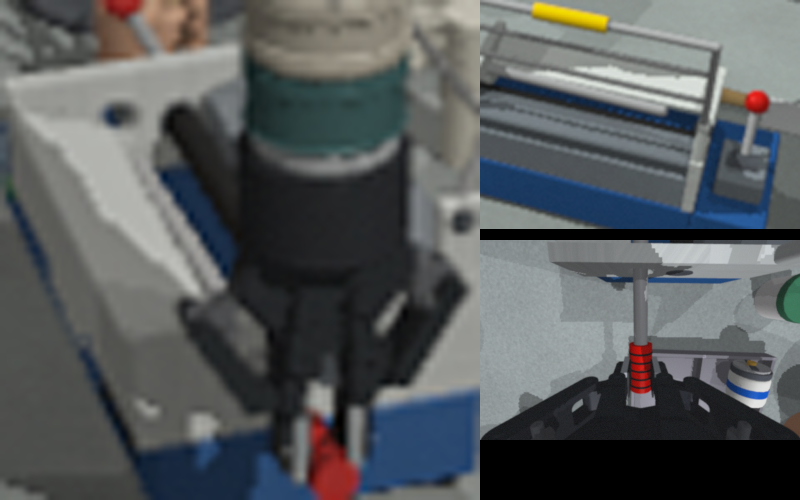

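```bash
python3 - <<'E'
from h import *
a,b=cams(); p=lambda n,x:print(n,(x*1000).round(1))
p('tip',tri(a,(400.6,227),b,(295.9,164.4)))
o,d=ray(b,295.9,164.4)
for y in(.252,.256): p('tip@y',o+d*(y-o[1])/d[1])
o,d=ray(b,275+120/6.667,140+115/6.667); y=.2973; p('far@y',o+d*(y-o[1])/d[1])
w=cam('wrist')
# rod/grip axis in wrist picture
h=cv2.cvtColor(w['px'],cv2.COLOR_BGR2HSV); m=cv2.inRange(h,(0,180,60),(6,255,255)); ys,xs=np.where(m); print(xs.mean(),ys.mean(),ys.min(),ys.max())
E
```

```text
tip [505.4 254.9  96.3]
tip@y [506.2 252.   95.7]
tip@y [507.3 256.   93.4]
far@y [508.2 297.3 102.2]
320.96549219033784 254.5673810388667 205 306
```

>>> {"fn": "play_rows", "kwargs": {
  "series": [
    {"dx": 0, "dy": 0, "dz": 0.12, "wx": 0, "wy": 0.0035, "wz": 0, "fingers": -1},
    {"dx": 0, "dy": 0, "dz": 0.12, "wx": 0, "wy": 0.0035, "wz": 0, "fingers": -1},
    {"dx": 0, "dy": 0, "dz": 0.12, "wx": 0, "wy": 0.0035, "wz": 0, "fingers": -1},
    {"dx": 0, "dy": 0, "dz": 0, "wx": 0, "wy": 0, "wz": 0, "fingers": -1}
  ]
}}

```text
time: 16.62
ee_pos: [0.5033, -0.0622, 0.1185]
ee_rot: [-0.018, 0.709, 0.705, 0.017]
contact_force: [1.0, -0.2, -2.4]
opening: 0.211
finger_force: 109.1
```

```bash
python3 - <<'E'
from h import *
s,R=st(); a,b=cams()
# tip in scene: bright rod end; compare profile along rod with earlier picture
old=cv2.imread('pics/b9.png').astype(int); d=np.abs(b['px'].astype(int)-old).sum(2)
g=cv2.cvtColor(b['px'],cv2.COLOR_BGR2GRAY); g0=cv2.cvtColor(old.astype(np.uint8),cv2.COLOR_BGR2GRAY)
print('before');print(g0[158:172,288:306]);print('now');print(g[158:172,288:306])
E
```

```text
t 16.62 p [503.3 -62.2 118.5] F [ 1.  -0.2 -2.4] op 0.211 ff 109.1 yhead -0.3 z [-0.0012  0.0499 -0.9988] j [-0.28  0.19 -0.45  0.95  0.05  1.3 ]
before
[[167 153 134  71  53  89 105 125 149 158 141  60  14  27  32  36  40  54]
 [177 174 174 158 141 145 144 150 153 157 140  61  17  23  29  34  37  43]
 [179 179 180 178 169 166 165 156 154 158 142  81  57  18  27  31  34  36]
 [179 179 179 179 173 162 160 155 154 145 108  91  80  37  18  28  33  36]
 [178 178 178 178 178 168 153 149 149 139  87  92  92  74  26  24  31  36]
 [178 178 178 178 179 172 153 150 151 129  88  92  96  86  40  19  27  32]
 [179 178 178 179 179 178 163 142 155 138  89  90  82  74  56  31  23  30]
 [179 178 178 179 179 179 170 144 151 143  77  54  49  46  44  31  18  27]
 [180 178 179 179 179 179 178 160 138 153 127  29  37  40  39  37  25  22]
 [181 179 178 178 179 179 180 169 138 148 143  72  36  41  43  43  37  22]
 [159 179 178 178 179 179 179 178 164 148 148 131  66  38  41  43  39  23]
 [150 182 179 179 178 179 178 180 168 134 140 155 130  34  41  42  42  36]
 [131 159 180 178 178 179 179 179 177 161 141 1
[... 458 characters left out ...]
 92  74  27  26  32  36]
 [179 178 179 179 180 160  89 118 149 164 150  88  95  85  41  17  28  32]
 [179 178 179 179 180 176 149 114 134 158 155  99  79  73  55  30  23  29]
 [179 179 178 179 179 181 169 117 112 145 157 133  43  44  43  30  17  25]
 [181 179 179 179 179 179 179 149  85 130 155 145  68  34  40  37  23  23]
 [161 181 179 179 179 179 181 166 100 107 144 156 130  40  40  43  36  23]
 [129 160 180 179 179 179 180 179 150  87 124 154 146  74  37  42  39  23]
 [122 149 182 179 179 179 179 181 167 106 103 140 154 134  65  40  42  35]
 [124 130 160 180 179 179 179 180 178 150  81 118 150 158 129  35  41  43]
 [125 121 149 182 180 179 179 180 181 178 144  91 135 157 146  67  35  42]]
```

>>> {"fn": "play_rows", "kwargs": {
  "series": [
    {"dx": 0.3, "dy": 0, "dz": 0.015, "wx": 0, "wy": 0, "wz": 0, "fingers": -1},
    {"dx": 0.5, "dy": 0, "dz": 0.025, "wx": 0, "wy": 0, "wz": 0, "fingers": -1},
    {"dx": 0.5, "dy": 0, "dz": 0.025, "wx": 0, "wy": 0, "wz": 0, "fingers": -1},
    {"dx": 0.4, "dy": 0, "dz": 0.02, "wx": 0, "wy": 0, "wz": 0, "fingers": -1},
    {"dx": 0.3, "dy": 0, "dz": 0.015, "wx": 0, "wy": 0, "wz": 0, "fingers": -1},
    {"dx": 0.3, "dy": 0, "dz": 0.015, "wx": 0, "wy": 0, "wz": 0, "fingers": -1},
    {"dx": 0, "dy": 0, "dz": 0, "wx": 0, "wy": 0, "wz": 0, "fingers": -1}
  ]
}}

```text
time: 17.6
ee_pos: [0.5032, -0.0152, 0.1184]
ee_rot: [-0.018, 0.708, 0.705, 0.017]
contact_force: [0.0, -0.2, -2.5]
opening: 0.21
finger_force: 109.3
```

```bash
python3 - <<'E'
from h import *
s,R=st(); b=cam('side')
g=cv2.cvtColor(b['px'],cv2.COLOR_BGR2GRAY); print(g[150:166,287:303])
w=cam('wrist');h=cv2.cvtColor(w['px'],cv2.COLOR_BGR2HSV); m=cv2.inRange(h,(0,180,60),(6,255,255)); ys,xs=np.where(m); print(xs.mean(),ys.mean(),ys.min(),ys.max())
E
```

```text
t 17.6 p [503.2 -15.2 118.4] F [ 0.  -0.2 -2.5] op 0.21 ff 109.3 yhead -0.23 z [-0.0016  0.0501 -0.9987] j [-0.18  0.18 -0.46  0.94  0.05  1.39]
[[167 173 175 174 174 174 175 173 167 161 162 159 158 158 156 153]
 [170 167 164 163 161 159 158 158 153 150 152 153 152 153 154 152]
 [154 153 152 152 152 152 153 154 152 151 153 153 154 154 155 152]
 [149 152 153 153 153 154 155 155 152 151 153 154 154 155 155 154]
 [149 152 154 155 155 156 157 158 155 152 153 154 156 158 155 143]
 [150 153 155 145 120 117 109 120 142 154 154 155 150 122  97  84]
 [149 153 147 118 100 125 112  86 115 143 155 152 128  60  27  28]
 [152 152 137  98 103 143 153 132 106 141 156 143  84  22  26  32]
 [173 166 151 134 109 130 155 150 128 148 156 140  61  14  27  33]
 [178 176 173 174 149 106 142 155 152 153 157 140  62  15  22  31]
 [177 178 178 181 163 101 121 150 156 153 157 142  80  56  17  25]
 [178 178 178 179 176 151 115 136 154 153 133 107  90  80  38  20]
 [178 178 177 178 179 177 149 114 147 159 140  85  92  92  73  26]
 [178 178 178 178 178 180 160 100 132 155 149 100  90  95  85  40]
 [179 178 177 178 178 179 176 146 108 144 155 138  85  80  73  54]
 [159 179 177 178 178 178 180 165 113 125 153 144  78  44  44  43]]
321.1119186046512 254.9513081395349 205 306
```

>>> {"fn": "play_rows", "kwargs": {
  "series": [
    {"dx": 0.3, "dy": 0, "dz": 0.015, "wx": 0, "wy": 0, "wz": 0, "fingers": -1},
    {"dx": 0.3, "dy": 0, "dz": 0.015, "wx": 0, "wy": 0, "wz": 0, "fingers": -1},
    {"dx": 0.2, "dy": 0, "dz": 0.01, "wx": 0, "wy": 0, "wz": 0, "fingers": -1},
    {"dx": 0, "dy": 0, "dz": 0, "wx": 0, "wy": 0, "wz": 0, "fingers": -1}
  ]
}}

```text
time: 18.2
ee_pos: [0.5032, 0.0009, 0.1184]
ee_rot: [-0.018, 0.708, 0.705, 0.017]
contact_force: [0.6, 0.4, -2.2]
opening: 0.212
finger_force: 109.3
```

>>> {"fn": "play_rows", "kwargs": {
  "series": [
    {"dx": 0.1, "dy": 0, "dz": 0.005, "wx": 0, "wy": 0, "wz": 0, "fingers": -1},
    {"dx": 0.1, "dy": 0, "dz": 0.005, "wx": 0, "wy": 0, "wz": 0, "fingers": -1},
    {"dx": 0, "dy": 0, "dz": 0, "wx": 0, "wy": 0, "wz": 0, "fingers": -1}
  ]
}}

```text
time: 18.58
ee_pos: [0.5032, 0.0044, 0.1184]
ee_rot: [-0.018, 0.708, 0.705, 0.017]
contact_force: [-0.0, -1.3, -2.5]
opening: 0.207
finger_force: 109.3
```

```bash
python3 - <<'E'
from h import *
s,R=st()
w=cam('wrist');h=cv2.cvtColor(w['px'],cv2.COLOR_BGR2HSV); m=cv2.inRange(h,(0,180,60),(6,255,255)); ys,xs=np.where(m); print(xs.mean(),ys.mean(),ys.min(),ys.max())
cv2.imwrite('pics/w10.png',w['px']); g=cv2.cvtColor(w['px'],cv2.COLOR_BGR2GRAY); print(g[190:215,316:328:2].T)
E
```

```text
t 18.57 p [503.2   4.4 118.4] F [-0.  -1.3 -2.5] op 0.207 ff 109.3 yhead -0.25 z [-0.0019  0.0496 -0.9988] j [-0.15  0.18 -0.46  0.94  0.05  1.43]
321.15413013382556 267.38255652976466 228 306
[[113 111 110 112 112 127 137 144 144 143 143 144 144 142 146 146 144 144
  145 144 142 143 146 143 144]
 [113 112 115 111 116 126 140 142 146 143 145 146 147 144 145 145 146 144
  143 142 143 143 144 143 145]
 [111 110 115 114 115 127 141 145 145 148 147 144 143 144 144 142 141 144
  143 142 142 142 145 146 143]
 [117 114 114 113 117 127 137 143 146 144 144 144 143 144 142 145 141 144
  144 145 143 142 145 143 142]
 [113 113 112 115 116 129 140 141 143 143 144 143 143 143 141 144 144 143
  145 144 144 145 143 142 144]
 [112 114 113 112 114 125 136 143 143 139 140 143 143 143 144 145 145 143
  144 143 143 142 144 145 146]]
```

>>> {"fn": "play_rows", "kwargs": {
  "series": [
    {"dx": 0.1, "dy": 0, "dz": 0.005, "wx": 0, "wy": 0, "wz": 0, "fingers": -1},
    {"dx": 0, "dy": 0, "dz": 0, "wx": 0, "wy": 0, "wz": 0, "fingers": -1}
  ]
}}

```text
time: 18.88
ee_pos: [0.5032, 0.0047, 0.1184]
ee_rot: [-0.017, 0.709, 0.705, 0.015]
contact_force: [0.2, -7.2, -2.7]
opening: 0.211
finger_force: 109.3
```

>>> {"fn": "play_rows", "kwargs": {
  "series": [
    {"dx": 0.1, "dy": 0, "dz": 0.005, "wx": 0, "wy": 0, "wz": 0, "fingers": -1},
    {"dx": 0, "dy": 0, "dz": 0, "wx": 0, "wy": 0, "wz": 0, "fingers": -1}
  ]
}}

```text
time: 19.12
ee_pos: [0.5032, 0.0049, 0.1184]
ee_rot: [-0.015, 0.709, 0.705, 0.013]
contact_force: [-1.0, -10.8, -2.5]
opening: 0.21
finger_force: 109.3
```

>>> {"fn": "play_rows", "kwargs": {
  "series": [
    {"dx": 0.05, "dy": 0, "dz": 0.002, "wx": 0, "wy": 0, "wz": 0, "fingers": -1},
    {"dx": 0, "dy": 0, "dz": 0, "wx": 0, "wy": 0, "wz": 0, "fingers": -1}
  ]
}}

```text
time: 19.38
ee_pos: [0.5032, 0.005, 0.1185]
ee_rot: [-0.014, 0.709, 0.705, 0.013]
contact_force: [-0.6, -13.8, -2.4]
opening: 0.209
finger_force: 109.3
```

>>> {"fn": "play_rows", "kwargs": {
  "series": [
    {"dx": -0.12, "dy": 0, "dz": 0.15, "wx": 0, "wy": 0, "wz": 0, "fingers": -1},
    {"dx": 0, "dy": 0, "dz": 0, "wx": 0, "wy": 0, "wz": 0, "fingers": -0.3},
    {"dx": 0, "dy": 0, "dz": 0, "wx": 0, "wy": 0, "wz": 0, "fingers": 0},
    {"dx": 0, "dy": 0, "dz": 0, "wx": 0, "wy": 0, "wz": 0, "fingers": 0},
    {"dx": 0, "dy": 0, "dz": 0, "wx": 0, "wy": 0, "wz": 0, "fingers": 0}
  ]
}}

```text
time: 20.0
ee_pos: [0.5032, 0.0075, 0.1153]
ee_rot: [-0.018, 0.708, 0.705, 0.017]
contact_force: [0.8, 0.1, 0.1]
opening: 0.504
finger_force: 0.0
```

```bash
python3 - <<'E'
from h import *
s,R=st(); print(R.round(4).tolist())
w=cam('wrist');h=cv2.cvtColor(w['px'],cv2.COLOR_BGR2HSV); m=cv2.inRange(h,(0,180,60),(6,255,255)); ys,xs=np.where(m); print(xs.mean(),ys.mean(),ys.min(),ys.max())
E
```

```text
t 20.0 p [503.2   7.5 115.3] F [0.8 0.1 0.1] op 0.504 ff 0.0 yhead -0.22 z [-0.0018  0.0503 -0.9987] j [-0.14  0.19 -0.46  0.93  0.05  1.43]
[[0.004, 1.0, -0.0018], [0.9987, -0.0039, 0.0503], [0.0503, -0.002, -0.9987]]
319.15034802784226 272.62366589327144 239 310
```

>>> {"fn": "play_rows", "kwargs": {
  "series": [
    {"dx": 0, "dy": 0, "dz": -0.5, "wx": 0, "wy": 0, "wz": 0, "fingers": 0},
    {"dx": 0, "dy": 0, "dz": -1, "wx": 0, "wy": 0, "wz": 0, "fingers": 0},
    {"dx": 0, "dy": 0, "dz": -1, "wx": 0, "wy": -0.008, "wz": 0, "fingers": 0},
    {"dx": 0, "dy": 0, "dz": -1, "wx": 0, "wy": -0.008, "wz": 0, "fingers": 0},
    {"dx": -1, "dy": 1, "dz": -1, "wx": 0, "wy": 0, "wz": 0, "fingers": 1},
    {"dx": -1, "dy": 1, "dz": -1, "wx": 0, "wy": 0, "wz": 0, "fingers": 1},
    {"dx": -1, "dy": 1, "dz": -1, "wx": 0, "wy": 0, "wz": 0, "fingers": 1},
    {"dx": -1, "dy": 1, "dz": -1, "wx": 0, "wy": 0, "wz": 0, "fingers": 1},
    {"dx": -1, "dy": 1, "dz": -1, "wx": 0, "wy": 0, "wz": 0, "fingers": 1},
    {"dx": -1, "dy": 0, "dz": 0, "wx": 0, "wy": 0, "wz": 0, "fingers": 1}
  ]
}}

```text
time: 21.3
ee_pos: [0.605, -0.1174, 0.2874]
ee_rot: [0.001, 0.708, 0.706, 0.0]
contact_force: [0.1, -0.2, -0.0]
opening: 0.995
finger_force: 0.0
```

>>> {"fn": "play_rows", "kwargs": {
  "series": [
    {"dx": -1, "dy": 0, "dz": 0, "wx": 0, "wy": 0, "wz": 0, "fingers": 1},
    {"dx": -1, "dy": 0, "dz": 0, "wx": 0, "wy": 0, "wz": 0, "fingers": 1},
    {"dx": -1, "dy": 0, "dz": 0, "wx": 0, "wy": 0, "wz": 0, "fingers": 1},
    {"dx": -0.5, "dy": 0, "dz": 0, "wx": 0, "wy": 0, "wz": 0, "fingers": 1},
    {"dx": 0, "dy": 0, "dz": 0, "wx": 0, "wy": 0, "wz": 0, "fingers": 1}
  ]
}}

```text
time: 21.92
ee_pos: [0.6025, -0.1869, 0.2849]
ee_rot: [-0.001, 0.709, 0.705, -0.001]
contact_force: [-0.4, -0.2, 0.2]
opening: 0.999
finger_force: 0.0
```

```bash
cat >> h.py <<'E'
def bandmask(px,col):
    h=cv2.cvtColor(px,cv2.COLOR_BGR2HSV)
    lo,hi={'green':((60,70,25),(90,255,200)),'yel':((18,140,90),(30,255,255)),'blue':((105,140,60),(125,255,255))}[col]
    m=cv2.inRange(h,lo,hi); return cv2.morphologyEx(m,cv2.MORPH_CLOSE,np.ones((3,3)))
def jar(c,col,z=.03,amin=60):
    "largest blobs: band centroid, extent direction -> point on z plane + axis heading"
    k,l,S,ce=cv2.connectedComponentsWithStats(bandmask(c['px'],col)); out=[]
    for i in range(1,k):
        if S[i,4]<amin: continue
        ys,xs=np.where(l==i); r=cv2.boxPoints(cv2.minAreaRect(np.stack([xs,ys],1).astype(np.float32)))
        e=r[1]-r[0];f=r[2]-r[1]; L,Wd=(e,f) if np.linalg.norm(e)>np.linalg.norm(f) else (f,e)
        ctr=r.mean(0); P=onz(c,*ctr,z); A=onz(c,*(ctr-L/2),z);B=onz(c,*(ctr+L/2),z)
        d=B-A; print(col,S[i].tolist(),'c',ctr.round(1),'P',(P*1000).round(1),'len',(np.linalg.norm(d)*1000).round(1),'w',np.linalg.norm(Wd).round(1),'bandhead',np.degrees(np.arctan2(d[1],d[0])).round(1))
E
python3 - <<'E'
from h import *
st(); w=cam('wrist'); cv2.imwrite('pics/w11.png',w['px']); b=cam('side'); cv2.imwrite('pics/b11.png',b['px'])
for col in('green','yel','blue'): jar(w,col,.045)
M=np.zeros((560,640,3),np.uint8); M[:400]=w['px']; M[400:560,:400]=cv2.resize(b['px'][150:230,265:365],None,fx=4,fy=2)[:160,:400]
cv2.imwrite('pics/m11.png',M)
E
```

```text
t 21.93 p [ 602.5 -186.9  284.9] F [-0.4 -0.2  0.2] op 0.999 ff 0.0 yhead -0.32 z [-0.0024  0.     -1.    ] j [-0.4   0.28  0.03  1.33 -0.    1.17]
green [396, 0, 55, 20, 797] c [423.    9.5] P [710.2 -14.3  45. ] len 56.3 w 19.0 bandhead -0.3
green [261, 252, 39, 16, 248] c [279.2 261. ] P [ 548.4 -301.9   45. ] len 50.1 w 11.2 bandhead -12.0
yel [344, 254, 40, 16, 277] c [362.7 262.9] P [ 656.5 -305.1   45. ] len 51.9 w 11.9 bandhead -9.7
blue [354, 114, 47, 11, 420] c [377.1 119.1] P [ 667.1 -124.8   45. ] len 52.6 w 9.2 bandhead -2.0
```

View pics/m11.png

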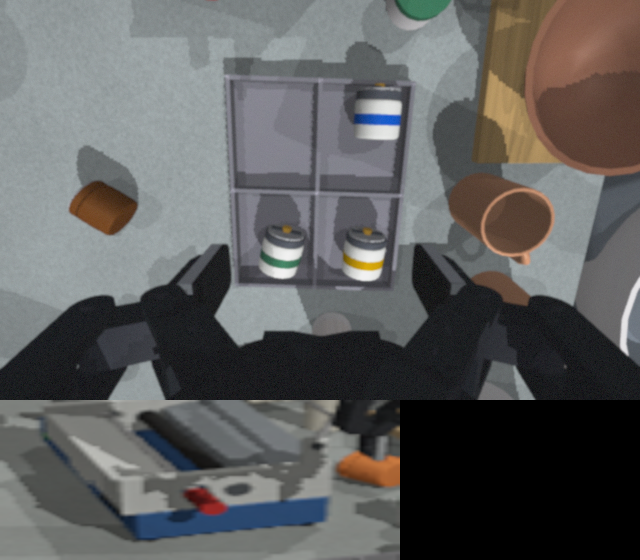

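Picture: grip is home on the near plate; blue jar got knocked (now band at (377,119)), green (279,261), yellow (363,263). Pick blue first.

>>> {"fn": "play_rows", "kwargs": {
  "series": [
    {"dx": 0.8, "dy": 0.8, "dz": 1, "wx": 0, "wy": 0, "wz": 0.0094, "fingers": 1},
    {"dx": 0.8, "dy": 0.8, "dz": 1, "wx": 0, "wy": 0, "wz": 0, "fingers": 1},
    {"dx": 0.8, "dy": 0.8, "dz": 1, "wx": 0, "wy": 0, "wz": 0, "fingers": 1},
    {"dx": 0.8, "dy": 0.8, "dz": 1, "wx": 0, "wy": 0, "wz": 0, "fingers": 1},
    {"dx": 0, "dy": 0, "dz": 1, "wx": 0, "wy": 0, "wz": 0, "fingers": 1},
    {"dx": 0, "dy": 0, "dz": 1, "wx": 0, "wy": 0, "wz": 0, "fingers": 1},
    {"dx": 0, "dy": 0, "dz": 0, "wx": 0, "wy": 0, "wz": 0, "fingers": 1}
  ]
}}

```text
time: 22.9
ee_pos: [0.6666, -0.1232, 0.1619]
ee_rot: [-0.003, 0.719, 0.695, -0.002]
contact_force: [0.7, 0.4, 0.7]
opening: 1.004
finger_force: 0.0
```

```bash
python3 - <<'E'
from h import *
need((666,-121,48),-2); w=cam('wrist'); cv2.imwrite('pics/w12.png',w['px']); jar(w,'blue',.047)
E
```

```text
t 22.9 p [ 666.6 -123.2  161.9] F [0.7 0.4 0.7] op 1.004 ff 0.0 yhead -1.93 z [-0.0071  0.001  -1.    ] j [-0.28  0.43 -0.01  1.13 -0.    1.33]
units [0.11 0.01 5.69] wz deg 0.07
blue [38, 0, 216, 9, 1362] c [145.5   4. ] P [552.3  20.   47. ] len 146.4 w 8.0 bandhead -2.0
blue [294, 196, 62, 18, 792] c [324.5 204.5] P [ 669.5 -125.4   47. ] len 48.7 w 17.0 bandhead -1.7
```

>>> {"fn": "play_rows", "kwargs": {
  "series": [
    {"dx": 0.1, "dy": 0.15, "dz": 1, "wx": 0, "wy": 0, "wz": 0, "fingers": 1},
    {"dx": 0, "dy": 0, "dz": 1, "wx": 0, "wy": 0, "wz": 0, "fingers": 1},
    {"dx": 0, "dy": 0, "dz": 1, "wx": 0, "wy": 0, "wz": 0, "fingers": 1},
    {"dx": 0, "dy": 0, "dz": 1, "wx": 0, "wy": 0, "wz": 0, "fingers": 1},
    {"dx": 0, "dy": 0, "dz": 1, "wx": 0, "wy": 0, "wz": 0, "fingers": 1},
    {"dx": 0, "dy": 0, "dz": 0.65, "wx": 0, "wy": 0, "wz": 0, "fingers": 1},
    {"dx": 0, "dy": 0, "dz": 0, "wx": 0, "wy": 0, "wz": 0, "fingers": 0.2},
    {"dx": 0, "dy": 0, "dz": 0, "wx": 0, "wy": 0, "wz": 0, "fingers": 0},
    {"dx": 0, "dy": 0, "dz": 0, "wx": 0, "wy": 0, "wz": 0, "fingers": 0},
    {"dx": 0, "dy": 0, "dz": 0, "wx": 0, "wy": 0, "wz": 0, "fingers": 0}
  ],
  "force": 80
}}

```text
time: 24.2
ee_pos: [0.6719, -0.1224, 0.0533]
ee_rot: [0.0, 0.719, 0.695, -0.0]
contact_force: [0.0, 0.0, 3.4]
opening: 0.588
finger_force: 83.9
```

>>> {"fn": "play_rows", "kwargs": {
  "series": [
    {"dx": 0, "dy": 0, "dz": -0.4, "wx": 0, "wy": 0, "wz": 0, "fingers": 0},
    {"dx": 0, "dy": 0, "dz": -1, "wx": 0, "wy": 0, "wz": 0, "fingers": 0},
    {"dx": 0, "dy": 0, "dz": -1, "wx": 0, "wy": 0, "wz": 0, "fingers": 0},
    {"dx": 0, "dy": 0, "dz": -1, "wx": 0, "wy": 0, "wz": 0, "fingers": 0},
    {"dx": 0, "dy": 0, "dz": -1, "wx": 0, "wy": 0, "wz": 0, "fingers": 0},
    {"dx": 0, "dy": 0, "dz": -1, "wx": 0, "wy": 0, "wz": 0, "fingers": 0},
    {"dx": 0, "dy": 0, "dz": -1, "wx": 0, "wy": 0, "wz": 0, "fingers": 0},
    {"dx": 0, "dy": 0, "dz": -1, "wx": 0, "wy": 0, "wz": 0, "fingers": 0},
    {"dx": 0, "dy": 0, "dz": -1, "wx": 0, "wy": 0, "wz": 0, "fingers": 0},
    {"dx": 0, "dy": 0, "dz": 0, "wx": 0, "wy": 0, "wz": 0, "fingers": 0}
  ]
}}

```text
time: 25.45
ee_pos: [0.6728, -0.1225, 0.2227]
ee_rot: [0.001, 0.719, 0.695, 0.0]
contact_force: [1.1, 0.2, -2.9]
opening: 0.586
finger_force: 83.5
```

```bash
python3 - <<'E'
from h import *
need((518,244,212),0); w=cam('wrist'); cv2.imwrite('pics/w13.png',w['px']); jar(w,'blue',.18)
E
```

```text
t 25.45 p [ 672.8 -122.5  222.7] F [ 1.1  0.2 -2.9] op 0.586 ff 83.5 yhead -1.94 z [ 0.0025 -0.0017 -1.    ] j [-0.27  0.4   0.07  1.24 -0.    1.33]
units [18.05 -8.36  0.49] wz deg -1.94
blue [98, 0, 161, 30, 2614] c [177.8  16.6] P [610.4  -9.4 180. ] len 75.5 w 25.3 bandhead 1.0
blue [268, 256, 107, 41, 2409] c [321.1 276.3] P [ 673.2 -147.5  180. ] len 62.4 w 39.6 bandhead -1.4
```

>>> {"fn": "play_rows", "kwargs": {
  "series": [
    {"dx": 0, "dy": -0.5, "dz": 0, "wx": 0, "wy": 0, "wz": -0.0108, "fingers": 0},
    {"dx": 0, "dy": -0.9, "dz": 0, "wx": 0, "wy": 0, "wz": 0, "fingers": 0},
    {"dx": 0, "dy": -0.9, "dz": 0, "wx": 0, "wy": 0, "wz": 0, "fingers": 0},
    {"dx": 0.2, "dy": -0.9, "dz": 0, "wx": 0, "wy": 0, "wz": 0, "fingers": 0},
    {"dx": 0.4, "dy": -0.9, "dz": 0, "wx": 0, "wy": 0, "wz": 0, "fingers": 0},
    {"dx": 0.6, "dy": -0.9, "dz": 0, "wx": 0, "wy": 0, "wz": 0, "fingers": 0},
    {"dx": 0.9, "dy": -0.9, "dz": 0, "wx": 0, "wy": 0, "wz": 0, "fingers": 0},
    {"dx": 0.9, "dy": -0.9, "dz": 0, "wx": 0, "wy": 0, "wz": 0, "fingers": 0},
    {"dx": 0.9, "dy": -0.94, "dz": 0, "wx": 0, "wy": 0, "wz": 0, "fingers": 0},
    {"dx": 0.9, "dy": 0, "dz": 0, "wx": 0, "wy": 0, "wz": 0, "fingers": 0}
  ]
}}

```text
time: 26.75
ee_pos: [0.5137, -0.0248, 0.2189]
ee_rot: [-0.002, 0.707, 0.707, -0.002]
contact_force: [1.1, 0.9, -2.8]
opening: 0.588
finger_force: 83.6
```

>>> {"fn": "play_rows", "kwargs": {
  "series": [
    {"dx": 1, "dy": 0, "dz": 0, "wx": 0, "wy": 0, "wz": 0, "fingers": 0},
    {"dx": 1, "dy": 0, "dz": 0, "wx": 0, "wy": 0, "wz": 0, "fingers": 0},
    {"dx": 1, "dy": 0, "dz": 0, "wx": 0, "wy": 0, "wz": 0, "fingers": 0},
    {"dx": 1, "dy": 0, "dz": 0, "wx": 0, "wy": 0, "wz": 0, "fingers": 0},
    {"dx": 1, "dy": 0, "dz": 0, "wx": 0, "wy": 0, "wz": 0, "fingers": 0},
    {"dx": 1, "dy": 0, "dz": 0, "wx": 0, "wy": 0, "wz": 0, "fingers": 0},
    {"dx": 1, "dy": 0, "dz": 0, "wx": 0, "wy": 0, "wz": 0, "fingers": 0},
    {"dx": 1, "dy": 0, "dz": 0, "wx": 0, "wy": 0, "wz": 0, "fingers": 0},
    {"dx": 1, "dy": 0, "dz": 0, "wx": 0, "wy": 0, "wz": 0, "fingers": 0},
    {"dx": 1, "dy": 0, "dz": 0, "wx": 0, "wy": 0, "wz": 0, "fingers": 0}
  ]
}}

```text
time: 28.0
ee_pos: [0.5164, 0.1754, 0.2197]
ee_rot: [-0.001, 0.707, 0.707, -0.001]
contact_force: [0.7, -0.3, -3.0]
opening: 0.59
finger_force: 83.6
```

>>> {"fn": "play_rows", "kwargs": {
  "series": [
    {"dx": 1, "dy": 0, "dz": 0, "wx": 0, "wy": 0, "wz": 0, "fingers": 0},
    {"dx": 1, "dy": 0, "dz": 0, "wx": 0, "wy": 0, "wz": 0, "fingers": 0},
    {"dx": 1, "dy": 0, "dz": 0, "wx": 0, "wy": 0, "wz": 0, "fingers": 0},
    {"dx": 0.5, "dy": 0, "dz": 0, "wx": 0, "wy": 0, "wz": 0, "fingers": 0},
    {"dx": 0, "dy": 0, "dz": 0, "wx": 0, "wy": 0, "wz": 0, "fingers": 0}
  ]
}}

```text
time: 28.62
ee_pos: [0.5165, 0.2449, 0.22]
ee_rot: [-0.0, 0.707, 0.708, -0.001]
contact_force: [1.5, -0.6, -3.1]
opening: 0.591
finger_force: 83.6
```

```bash
python3 - <<'E'
from h import *
need((518,244,152),0); w=cam('wrist'); cv2.imwrite('pics/w14.png',w['px']); jar(w,'blue',.18,200)
g=cv2.cvtColor(w['px'],cv2.COLOR_BGR2GRAY)
E
```

```text
t 28.62 p [516.5 244.9 220. ] F [ 1.5 -0.6 -3.1] op 0.591 ff 83.6 yhead 0.06 z [-2.1e-03 -7.0e-04 -1.0e+00] j [ 0.33  0.21 -0.2   1.17 -0.    1.9 ]
units [-0.04  0.08  3.4 ] wz deg 0.06
blue [248, 22, 205, 96, 10808] c [349.3  70. ] P [530.8 332.4 180. ] len 98.4 w 93.0 bandhead -0.8
blue [315, 138, 26, 41, 938] c [327.7 157.9] P [520.7 290.  180. ] len 20.6 w 24.5 bandhead 88.8
blue [268, 256, 107, 41, 2420] c [321.1 276.3] P [517.5 221.5 180. ] len 61.3 w 39.6 bandhead 0.8
```

>>> {"fn": "play_rows", "kwargs": {
  "series": [
    {"dx": 0, "dy": 0.1, "dz": 0.8, "wx": 0, "wy": 0, "wz": 0, "fingers": 0},
    {"dx": 0, "dy": 0, "dz": 0.8, "wx": 0, "wy": 0, "wz": 0, "fingers": 0},
    {"dx": 0, "dy": 0, "dz": 0.8, "wx": 0, "wy": 0, "wz": 0, "fingers": 0},
    {"dx": 0, "dy": 0, "dz": 0.5, "wx": 0, "wy": 0, "wz": 0, "fingers": 0},
    {"dx": 0, "dy": 0, "dz": 0.3, "wx": 0, "wy": 0, "wz": 0, "fingers": 0},
    {"dx": 0, "dy": 0, "dz": 0, "wx": 0, "wy": 0, "wz": 0, "fingers": 0}
  ]
}}

```text
time: 29.42
ee_pos: [0.5181, 0.2442, 0.1556]
ee_rot: [-0.001, 0.707, 0.707, -0.001]
contact_force: [0.8, 0.7, -3.0]
opening: 0.591
finger_force: 83.6
```

>>> {"fn": "play_rows", "kwargs": {
  "series": [
    {"dx": 0, "dy": 0, "dz": 0.1, "wx": 0, "wy": 0, "wz": 0, "fingers": 0},
    {"dx": 0, "dy": 0, "dz": 0.1, "wx": 0, "wy": 0, "wz": 0, "fingers": 0},
    {"dx": 0, "dy": 0, "dz": 0, "wx": 0, "wy": 0, "wz": 0, "fingers": 0}
  ]
}}

```text
time: 29.8
ee_pos: [0.5184, 0.2443, 0.1522]
ee_rot: [-0.001, 0.707, 0.707, -0.001]
contact_force: [-1.2, 1.0, -2.9]
opening: 0.59
finger_force: 83.6
```

>>> {"fn": "play_rows", "kwargs": {
  "series": [
    {"dx": 0, "dy": 0, "dz": 0.1, "wx": 0, "wy": 0, "wz": 0, "fingers": 0},
    {"dx": 0, "dy": 0, "dz": 0, "wx": 0, "wy": 0, "wz": 0, "fingers": 0}
  ]
}}

```text
time: 30.05
ee_pos: [0.5182, 0.2442, 0.1499]
ee_rot: [-0.001, 0.707, 0.707, -0.001]
contact_force: [0.8, -0.9, -2.9]
opening: 0.59
finger_force: 83.6
```

>>> {"fn": "play_rows", "kwargs": {
  "series": [
    {"dx": 0, "dy": 0, "dz": 0.1, "wx": 0, "wy": 0, "wz": 0, "fingers": 0},
    {"dx": 0, "dy": 0, "dz": 0, "wx": 0, "wy": 0, "wz": 0, "fingers": 0}
  ]
}}

```text
time: 30.3
ee_pos: [0.5183, 0.2442, 0.1479]
ee_rot: [-0.001, 0.707, 0.707, -0.001]
contact_force: [0.1, -0.3, -2.9]
opening: 0.587
finger_force: 83.6
```

>>> {"fn": "play_rows", "kwargs": {
  "series": [
    {"dx": 0, "dy": 0, "dz": 0.1, "wx": 0, "wy": 0, "wz": 0, "fingers": 0},
    {"dx": 0, "dy": 0, "dz": 0, "wx": 0, "wy": 0, "wz": 0, "fingers": 0}
  ]
}}

```text
time: 30.55
ee_pos: [0.5184, 0.2444, 0.1477]
ee_rot: [-0.001, 0.707, 0.707, -0.001]
contact_force: [-3.5, -1.0, 5.8]
opening: 0.586
finger_force: 85.0
```

>>> {"fn": "play_rows", "kwargs": {
  "series": [
    {"dx": 0, "dy": 0, "dz": 0.1, "wx": 0, "wy": 0, "wz": 0, "fingers": 0},
    {"dx": 0, "dy": 0, "dz": 0, "wx": 0, "wy": 0, "wz": 0, "fingers": 0}
  ]
}}

```text
time: 30.8
ee_pos: [0.5184, 0.2444, 0.1475]
ee_rot: [-0.0, 0.707, 0.707, -0.0]
contact_force: [-7.3, -2.4, 15.4]
opening: 0.589
finger_force: 86.2
```

>>> {"fn": "play_rows", "kwargs": {
  "series": [
    {"dx": 0, "dy": -0.05, "dz": -0.15, "wx": 0, "wy": 0, "wz": 0, "fingers": 0},
    {"dx": 0, "dy": 0, "dz": 0, "wx": 0, "wy": 0, "wz": 0, "fingers": 0.3},
    {"dx": 0, "dy": 0, "dz": 0, "wx": 0, "wy": 0, "wz": 0, "fingers": 0.5},
    {"dx": 0, "dy": 0, "dz": 0, "wx": 0, "wy": 0, "wz": 0, "fingers": 0.7},
    {"dx": 0, "dy": 0, "dz": 0, "wx": 0, "wy": 0, "wz": 0, "fingers": 0.7},
    {"dx": 0, "dy": 0, "dz": -0.5, "wx": 0, "wy": 0, "wz": 0, "fingers": 0.7},
    {"dx": 0, "dy": 0, "dz": -1, "wx": 0, "wy": 0, "wz": 0, "fingers": 0.7},
    {"dx": 0, "dy": 0, "dz": -1, "wx": 0, "wy": 0, "wz": 0, "fingers": 0.7},
    {"dx": 0, "dy": 0, "dz": -1, "wx": 0, "wy": 0, "wz": 0, "fingers": 0.7},
    {"dx": 0, "dy": 0, "dz": 0, "wx": 0, "wy": 0, "wz": 0, "fingers": 1}
  ]
}}

```text
time: 32.05
ee_pos: [0.5191, 0.2449, 0.2196]
ee_rot: [0.001, 0.707, 0.707, 0.001]
contact_force: [0.5, 0.7, -0.1]
opening: 0.995
finger_force: 0.0
```

```bash
python3 - <<'E'
from h import *
need((545,-297,200),-11); w=cam('wrist'); cv2.imwrite('pics/w15.png',w['px']); jar(w,'blue',.145,200)
a,b=cams(); cv2.imwrite('pics/b15.png',b['px']); jar(a,'blue',.13,20); jar(b,'blue',.14,8); jar(b,'green',.045,8); jar(b,'yel',.045,8)
E
```

```text
t 32.05 p [519.1 244.9 219.6] F [ 0.5  0.7 -0.1] op 0.995 ff 0.0 yhead 0.01 z [ 0.0027  0.0012 -1.    ] j [ 0.33  0.21 -0.19  1.17  0.    1.9 ]
units [-27.09   1.29   0.95] wz deg 11.01
blue [243, 23, 205, 96, 10757] c [344.4  70.1] P [533.9 337.1 145. ] len 120.3 w 93.0 bandhead -0.8
blue [312, 139, 25, 23, 473] c [324. 150.] P [522.1 290.3 145. ] len 15.1 w 22.0 bandhead 0.1
blue [283, 211, 75, 23, 1112] c [320. 222.] P [519.6 242.4 145. ] len 49.6 w 22.0 bandhead 0.0
blue [311, 255, 23, 80, 1663] c [322.  294.5] P [521.1 187.3 145. ] len 64.3 w 22.0 bandhead -89.9
blue [427, 130, 23, 11, 169] c [437.9 134.9] P [-18.6 292.3 130. ] len 73.2 w 7.7 bandhead 87.9
blue [471, 135, 31, 14, 305] c [486.4 141.4] P [-25.  453.5 130. ] len 98.3 w 10.0 bandhead 91.1
blue [395, 212, 5, 7, 22] c [396.8 214.8] P [498.7 241.3 130. ] len 26.7 w 3.4 bandhead -177.8
blue [330, 217, 17, 4, 20] c [337.9 218.8] P [567.3 103.3 130. ] len 42.3 w 1.3 bandhead 89.7
blue [348, 221, 37, 10, 55] c [366.1 225.2] P [568.3 176.9 130. ] len 92.8 w 1.5 bandhead 89.4
blue [392, 221, 5, 12, 43] c [394.1 226.4] P [548
[... 725 characters left out ...]
ad -104.8
green [287, 82, 20, 11, 178] c [296.5  87. ] P [ 787.7 1225.2   45. ] len 110.4 w 10.0 bandhead -19.8
green [110, 162, 45, 20, 657] c [132.2 171.4] P [-80.3 493.5  45. ] len 159.7 w 18.4 bandhead 12.3
green [122, 192, 48, 41, 1168] c [145.5 212. ] P [-28.  193.4  45. ] len 155.9 w 40.0 bandhead -19.0
green [365, 195, 18, 12, 174] c [373.5 200.5] P [709.9  10.7  45. ] len 57.8 w 11.0 bandhead -19.0
green [358, 269, 19, 7, 30] c [366.7 271. ] P [ 547.3 -294.    45. ] len 51.7 w 5.1 bandhead -5.7
yel [338, 112, 9, 10, 35] c [342.4 115.7] P [881.9 737.8  45. ] len 113.4 w 3.1 bandhead -92.5
yel [395, 260, 18, 11, 39] c [402.3 263.5] P [ 652.9 -298.7   45. ] len 61.5 w 5.6 bandhead 12.8
```

>>> {"fn": "play_rows", "kwargs": {
  "series": [
    {"dx": -1, "dy": 0, "dz": 0, "wx": 0, "wy": 0, "wz": 0, "fingers": 1},
    {"dx": -1, "dy": 0, "dz": 0, "wx": 0, "wy": 0, "wz": 0, "fingers": 1},
    {"dx": -1, "dy": 0, "dz": 0, "wx": 0, "wy": 0, "wz": 0, "fingers": 1},
    {"dx": -1, "dy": 0, "dz": 0, "wx": 0, "wy": 0, "wz": 0, "fingers": 1},
    {"dx": -1, "dy": 0, "dz": 0, "wx": 0, "wy": 0, "wz": 0, "fingers": 1},
    {"dx": -1, "dy": 0, "dz": 0, "wx": 0, "wy": 0, "wz": 0, "fingers": 1},
    {"dx": -1, "dy": 0, "dz": 0, "wx": 0, "wy": 0, "wz": 0, "fingers": 1},
    {"dx": -1, "dy": 0, "dz": 0, "wx": 0, "wy": 0, "wz": 0, "fingers": 1},
    {"dx": -1, "dy": 0, "dz": 0, "wx": 0, "wy": 0, "wz": 0, "fingers": 1},
    {"dx": -1, "dy": 0, "dz": 0, "wx": 0, "wy": 0, "wz": 0, "fingers": 1}
  ]
}}

```text
time: 33.45
ee_pos: [0.5174, 0.0429, 0.2172]
ee_rot: [-0.001, 0.707, 0.707, -0.001]
contact_force: [-0.3, 0.1, 0.4]
opening: 1.003
finger_force: 0.0
```

>>> {"fn": "play_rows", "kwargs": {
  "series": [
    {"dx": -1, "dy": 0, "dz": 0, "wx": 0, "wy": 0, "wz": 0, "fingers": 1},
    {"dx": -1, "dy": 0, "dz": 0, "wx": 0, "wy": 0, "wz": 0, "fingers": 1},
    {"dx": -1, "dy": 0, "dz": 0, "wx": 0, "wy": 0, "wz": 0, "fingers": 1},
    {"dx": -1, "dy": 0, "dz": 0, "wx": 0, "wy": 0, "wz": 0, "fingers": 1},
    {"dx": -1, "dy": 0, "dz": 0, "wx": 0, "wy": 0, "wz": 0, "fingers": 1},
    {"dx": -1, "dy": 0, "dz": 0, "wx": 0, "wy": 0, "wz": 0, "fingers": 1},
    {"dx": -1, "dy": 0, "dz": 0, "wx": 0, "wy": 0, "wz": 0, "fingers": 1},
    {"dx": -1, "dy": 0.5, "dz": 0, "wx": 0, "wy": 0, "wz": 0, "fingers": 1},
    {"dx": -1, "dy": 0.5, "dz": 0, "wx": 0, "wy": 0, "wz": 0, "fingers": 1},
    {"dx": -1, "dy": 0.5, "dz": 0, "wx": 0, "wy": 0, "wz": 0, "fingers": 1}
  ]
}}

```text
time: 34.7
ee_pos: [0.5485, -0.1572, 0.2171]
ee_rot: [-0.0, 0.707, 0.707, -0.001]
contact_force: [1.2, 0.0, -1.6]
opening: 1.001
finger_force: 0.0
```

>>> {"fn": "play_rows", "kwargs": {
  "series": [
    {"dx": -1, "dy": 0, "dz": 0.5, "wx": 0, "wy": 0, "wz": 0, "fingers": 1},
    {"dx": -1, "dy": 0, "dz": 0.5, "wx": 0, "wy": 0, "wz": 0, "fingers": 1},
    {"dx": -1, "dy": 0, "dz": 0.5, "wx": 0, "wy": 0, "wz": 0, "fingers": 1},
    {"dx": -1, "dy": 0, "dz": 0.5, "wx": 0, "wy": 0, "wz": 0, "fingers": 1},
    {"dx": -1, "dy": 0, "dz": 0.5, "wx": 0, "wy": 0, "wz": 0, "fingers": 1},
    {"dx": -1, "dy": 0, "dz": 0.5, "wx": 0, "wy": 0, "wz": 0, "fingers": 1},
    {"dx": -1, "dy": 0, "dz": 0, "wx": 0, "wy": 0, "wz": 0, "fingers": 1},
    {"dx": 0, "dy": 0, "dz": 0, "wx": 0, "wy": 0, "wz": 0.03, "fingers": 1},
    {"dx": 0, "dy": 0, "dz": 0, "wx": 0, "wy": 0, "wz": 0.03, "fingers": 1},
    {"dx": 0, "dy": 0, "dz": 0, "wx": 0, "wy": 0, "wz": 0, "fingers": 1}
  ]
}}

```text
time: 35.95
ee_pos: [0.5477, -0.2966, 0.1577]
ee_rot: [-0.0, 0.77, 0.638, -0.001]
contact_force: [0.6, 0.5, -0.8]
opening: 1.002
finger_force: 0.0
```

```bash
python3 - <<'E'
from h import *
need((549,-297,49),-11); w=cam('wrist'); cv2.imwrite('pics/w16.png',w['px']); jar(w,'green',.047,150)
E
```

```text
t 35.95 p [ 547.7 -296.6  157.7] F [ 0.6  0.5 -0.8] op 1.002 ff 0.0 yhead -10.75 z [-1.3e-03 -9.0e-04 -1.0e+00] j [-0.6   0.34 -0.16  1.07 -0.    1.16]
units [-0.    0.07  5.43] wz deg 0.25
green [290, 196, 64, 21, 809] c [321.1 207.1] P [ 548.  -299.7   47. ] len 49.8 w 18.2 bandhead -14.5
```

>>> {"fn": "play_rows", "kwargs": {
  "series": [
    {"dx": 0, "dy": 0.05, "dz": 1, "wx": 0, "wy": 0, "wz": 0.02, "fingers": 1},
    {"dx": 0, "dy": 0, "dz": 1, "wx": 0, "wy": 0, "wz": 0, "fingers": 1},
    {"dx": 0, "dy": 0, "dz": 1, "wx": 0, "wy": 0, "wz": 0, "fingers": 1},
    {"dx": 0, "dy": 0, "dz": 1, "wx": 0, "wy": 0, "wz": 0, "fingers": 1},
    {"dx": 0, "dy": 0, "dz": 1, "wx": 0, "wy": 0, "wz": 0, "fingers": 1},
    {"dx": 0, "dy": 0, "dz": 0.4, "wx": 0, "wy": 0, "wz": 0, "fingers": 1},
    {"dx": 0, "dy": 0, "dz": 0, "wx": 0, "wy": 0, "wz": 0, "fingers": 0.2},
    {"dx": 0, "dy": 0, "dz": 0, "wx": 0, "wy": 0, "wz": 0, "fingers": 0},
    {"dx": 0, "dy": 0, "dz": 0, "wx": 0, "wy": 0, "wz": 0, "fingers": 0},
    {"dx": 0, "dy": 0, "dz": 0, "wx": 0, "wy": 0, "wz": 0, "fingers": 0}
  ],
  "force": 80
}}

```text
time: 37.25
ee_pos: [0.5492, -0.2968, 0.0509]
ee_rot: [0.001, 0.79, 0.613, -0.001]
contact_force: [0.7, 0.3, 6.8]
opening: 0.597
finger_force: 83.9
```

>>> {"fn": "play_rows", "kwargs": {
  "series": [
    {"dx": 0, "dy": 0, "dz": -0.4, "wx": 0, "wy": 0, "wz": 0, "fingers": 0},
    {"dx": 0, "dy": 0, "dz": -1, "wx": 0, "wy": 0, "wz": 0, "fingers": 0},
    {"dx": 0, "dy": 0, "dz": -1, "wx": 0, "wy": 0, "wz": 0, "fingers": 0},
    {"dx": 0, "dy": 0, "dz": -1, "wx": 0, "wy": 0, "wz": 0, "fingers": 0},
    {"dx": 0, "dy": 0, "dz": -1, "wx": 0, "wy": 0, "wz": 0, "fingers": 0},
    {"dx": 0, "dy": 0, "dz": -1, "wx": 0, "wy": 0, "wz": 0, "fingers": 0},
    {"dx": 0, "dy": 0, "dz": -1, "wx": 0, "wy": 0, "wz": -0.04, "fingers": 0},
    {"dx": 0, "dy": 0, "dz": -1, "wx": 0, "wy": 0, "wz": -0.04, "fingers": 0},
    {"dx": 0, "dy": 0, "dz": -1, "wx": 0, "wy": 0, "wz": 0, "fingers": 0},
    {"dx": 0, "dy": 0, "dz": 0, "wx": 0, "wy": 0, "wz": 0, "fingers": 0}
  ]
}}

```text
time: 38.5
ee_pos: [0.5492, -0.2964, 0.2187]
ee_rot: [0.001, 0.707, 0.707, -0.001]
contact_force: [0.1, -0.1, -2.1]
opening: 0.596
finger_force: 83.6
```

```bash
python3 - <<'E'
from h import *
need((517,169,152),0); w=cam('wrist'); cv2.imwrite('pics/w17.png',w['px']); jar(w,'green',.18,300)
E
```

```text
t 38.5 p [ 549.2 -296.4  218.7] F [ 0.1 -0.1 -2.1] op 0.596 ff 83.6 yhead -0.0 z [ 3.e-04 -2.e-03 -1.e+00] j [-0.6   0.29 -0.08  1.19 -0.    0.97]
units [23.27 -1.61  3.29] wz deg -0.0
green [264, 257, 115, 43, 2497] c [321.2 278.3] P [ 550.3 -320.4  180. ] len 65.5 w 41.6 bandhead 0.6
```

>>> {"fn": "play_rows", "kwargs": {
  "series": [
    {"dx": 0.5, "dy": -0.4, "dz": 0, "wx": 0, "wy": 0, "wz": 0, "fingers": 0},
    {"dx": 0.8, "dy": -0.4, "dz": 0, "wx": 0, "wy": 0, "wz": 0, "fingers": 0},
    {"dx": 1, "dy": -0.4, "dz": 0, "wx": 0, "wy": 0, "wz": 0, "fingers": 0},
    {"dx": 1, "dy": -0.4, "dz": 0, "wx": 0, "wy": 0, "wz": 0, "fingers": 0},
    {"dx": 1, "dy": 0, "dz": 0, "wx": 0, "wy": 0, "wz": 0, "fingers": 0},
    {"dx": 1, "dy": 0, "dz": 0, "wx": 0, "wy": 0, "wz": 0, "fingers": 0},
    {"dx": 1, "dy": 0, "dz": 0, "wx": 0, "wy": 0, "wz": 0, "fingers": 0},
    {"dx": 1, "dy": 0, "dz": 0, "wx": 0, "wy": 0, "wz": 0, "fingers": 0},
    {"dx": 1, "dy": 0, "dz": 0, "wx": 0, "wy": 0, "wz": 0, "fingers": 0},
    {"dx": 1, "dy": 0, "dz": 0, "wx": 0, "wy": 0, "wz": 0, "fingers": 0}
  ]
}}

```text
time: 39.8
ee_pos: [0.5166, -0.1086, 0.2172]
ee_rot: [-0.001, 0.707, 0.707, -0.001]
contact_force: [0.1, 0.2, -2.2]
opening: 0.592
finger_force: 83.6
```

>>> {"fn": "play_rows", "kwargs": {
  "series": [
    {"dx": 1, "dy": 0, "dz": 0, "wx": 0, "wy": 0, "wz": 0, "fingers": 0},
    {"dx": 1, "dy": 0, "dz": 0, "wx": 0, "wy": 0, "wz": 0, "fingers": 0},
    {"dx": 1, "dy": 0, "dz": 0, "wx": 0, "wy": 0, "wz": 0, "fingers": 0},
    {"dx": 1, "dy": 0, "dz": 0, "wx": 0, "wy": 0, "wz": 0, "fingers": 0},
    {"dx": 1, "dy": 0, "dz": 0, "wx": 0, "wy": 0, "wz": 0, "fingers": 0},
    {"dx": 1, "dy": 0, "dz": 0, "wx": 0, "wy": 0, "wz": 0, "fingers": 0},
    {"dx": 1, "dy": 0, "dz": 0, "wx": 0, "wy": 0, "wz": 0, "fingers": 0},
    {"dx": 1, "dy": 0, "dz": 0, "wx": 0, "wy": 0, "wz": 0, "fingers": 0},
    {"dx": 1, "dy": 0, "dz": 0, "wx": 0, "wy": 0, "wz": 0, "fingers": 0},
    {"dx": 1, "dy": 0, "dz": 0, "wx": 0, "wy": 0, "wz": 0, "fingers": 0}
  ]
}}

```text
time: 41.05
ee_pos: [0.5163, 0.0914, 0.2171]
ee_rot: [-0.001, 0.707, 0.707, -0.001]
contact_force: [-0.2, -0.0, -2.7]
opening: 0.593
finger_force: 83.6
```

>>> {"fn": "play_rows", "kwargs": {
  "series": [
    {"dx": 1, "dy": 0, "dz": 0, "wx": 0, "wy": 0, "wz": 0, "fingers": 0},
    {"dx": 1, "dy": 0, "dz": 0, "wx": 0, "wy": 0, "wz": 0, "fingers": 0},
    {"dx": 1, "dy": 0, "dz": 0, "wx": 0, "wy": 0, "wz": 0, "fingers": 0},
    {"dx": 1, "dy": 0, "dz": 0, "wx": 0, "wy": 0, "wz": 0, "fingers": 0},
    {"dx": 0, "dy": 0, "dz": 0, "wx": 0, "wy": 0, "wz": 0, "fingers": 0}
  ]
}}

```text
time: 41.68
ee_pos: [0.5164, 0.1716, 0.2171]
ee_rot: [-0.001, 0.706, 0.708, -0.001]
contact_force: [0.8, 0.6, -2.8]
opening: 0.593
finger_force: 83.6
```

```bash
python3 - <<'E'
from h import *
need((517,169,149),0); w=cam('wrist'); cv2.imwrite('pics/w18.png',w['px']); jar(w,'green',.18,300); jar(w,'blue',.145,200)
E
```

```text
t 41.67 p [516.4 171.6 217.1] F [ 0.8  0.6 -2.8] op 0.593 ff 83.6 yhead 0.12 z [-2.e-03 -4.e-04 -1.e+00] j [ 0.2   0.16 -0.26  1.16  0.    1.77]
units [-0.13  0.04  3.4 ] wz deg 0.12
green [266, 259, 114, 41, 2499] c [322.5 279. ] P [518.3 148.2 180. ] len 64.3 w 40.0 bandhead 0.2
blue [284, 99, 83, 21, 1578] c [325.  108.5] P [519.4 242.  145. ] len 49.3 w 19.6 bandhead -0.8
blue [315, 147, 25, 35, 735] c [327. 164.] P [520.9 208.5 145. ] len 21.5 w 24.0 bandhead -89.5
```

>>> {"fn": "play_rows", "kwargs": {
  "series": [
    {"dx": -0.1, "dy": 0.03, "dz": 0.8, "wx": 0, "wy": 0, "wz": 0, "fingers": 0},
    {"dx": 0, "dy": 0, "dz": 0.8, "wx": 0, "wy": 0, "wz": 0, "fingers": 0},
    {"dx": 0, "dy": 0, "dz": 0.8, "wx": 0, "wy": 0, "wz": 0, "fingers": 0},
    {"dx": 0, "dy": 0, "dz": 0.6, "wx": 0, "wy": 0, "wz": 0, "fingers": 0},
    {"dx": 0, "dy": 0, "dz": 0.3, "wx": 0, "wy": 0, "wz": 0, "fingers": 0},
    {"dx": 0, "dy": 0, "dz": 0, "wx": 0, "wy": 0, "wz": 0, "fingers": 0}
  ]
}}

```text
time: 42.48
ee_pos: [0.5166, 0.168, 0.1506]
ee_rot: [-0.001, 0.707, 0.707, -0.001]
contact_force: [0.5, -0.1, -1.8]
opening: 0.594
finger_force: 83.7
```

>>> {"fn": "play_rows", "kwargs": {
  "series": [
    {"dx": 0, "dy": 0, "dz": 0.1, "wx": 0, "wy": 0, "wz": 0, "fingers": 0},
    {"dx": 0, "dy": 0, "dz": 0, "wx": 0, "wy": 0, "wz": 0, "fingers": 0}
  ]
}}

```text
time: 42.72
ee_pos: [0.5173, 0.1682, 0.1496]
ee_rot: [-0.0, 0.707, 0.707, -0.0]
contact_force: [-0.4, -1.1, -2.2]
opening: 0.594
finger_force: 83.7
```

>>> {"fn": "play_rows", "kwargs": {
  "series": [
    {"dx": 0, "dy": 0, "dz": 0.1, "wx": 0, "wy": 0, "wz": 0, "fingers": 0},
    {"dx": 0, "dy": 0, "dz": 0, "wx": 0, "wy": 0, "wz": 0, "fingers": 0}
  ]
}}

```text
time: 42.98
ee_pos: [0.5169, 0.1681, 0.1471]
ee_rot: [-0.001, 0.707, 0.707, -0.001]
contact_force: [-0.6, -0.4, -2.7]
opening: 0.593
finger_force: 83.7
```

>>> {"fn": "play_rows", "kwargs": {
  "series": [
    {"dx": 0, "dy": 0, "dz": 0.1, "wx": 0, "wy": 0, "wz": 0, "fingers": 0},
    {"dx": 0, "dy": 0, "dz": 0, "wx": 0, "wy": 0, "wz": 0, "fingers": 0}
  ]
}}

```text
time: 43.22
ee_pos: [0.5171, 0.1681, 0.1455]
ee_rot: [-0.0, 0.707, 0.707, -0.001]
contact_force: [-0.4, 0.7, 0.9]
opening: 0.592
finger_force: 84.2
```

>>> {"fn": "play_rows", "kwargs": {
  "series": [
    {"dx": 0, "dy": 0, "dz": 0, "wx": 0, "wy": 0, "wz": 0, "fingers": 0.3},
    {"dx": 0, "dy": 0, "dz": 0, "wx": 0, "wy": 0, "wz": 0, "fingers": 0.5},
    {"dx": 0, "dy": 0, "dz": 0, "wx": 0, "wy": 0, "wz": 0, "fingers": 0.7},
    {"dx": 0, "dy": 0, "dz": 0, "wx": 0, "wy": 0, "wz": 0, "fingers": 0.7},
    {"dx": 0, "dy": 0, "dz": -0.5, "wx": 0, "wy": 0, "wz": 0, "fingers": 0.7},
    {"dx": 0, "dy": 0, "dz": -1, "wx": 0, "wy": 0, "wz": 0, "fingers": 0.7},
    {"dx": 0, "dy": 0, "dz": -1, "wx": 0, "wy": 0, "wz": 0, "fingers": 0.7},
    {"dx": 0, "dy": 0, "dz": -1, "wx": 0, "wy": 0, "wz": 0, "fingers": 0.7},
    {"dx": 0, "dy": 0, "dz": 0, "wx": 0, "wy": 0, "wz": 0, "fingers": 1}
  ]
}}

```text
time: 44.35
ee_pos: [0.5187, 0.1685, 0.2175]
ee_rot: [0.001, 0.707, 0.707, 0.001]
contact_force: [-0.2, 0.0, 0.2]
opening: 0.999
finger_force: 0.0
```

```bash
python3 - <<'E'
from h import *
need((657,-298,160),0); w=cam('wrist'); cv2.imwrite('pics/w19.png',w['px']); jar(w,'green',.145,300); jar(w,'blue',.145,200)
b=cam('side'); jar(b,'yel',.045,8)
E
```

```text
t 44.35 p [518.7 168.5 217.5] F [-0.2  0.   0.2] op 0.999 ff 0.0 yhead 0.0 z [ 2.7e-03  6.0e-04 -1.0e+00] j [ 0.2   0.16 -0.26  1.15  0.    1.77]
units [-23.32   6.9    2.88] wz deg 0.0
green [282, 212, 75, 23, 1098] c [319. 223.] P [518.6 166.  145. ] len 49.1 w 22.0 bandhead 0.0
blue [279, 93, 83, 21, 1582] c [320.  102.7] P [519.2 242.2 145. ] len 49.1 w 19.7 bandhead -0.7
blue [311, 143, 25, 20, 397] c [323.  152.5] P [521.1 212.5 145. ] len 15.0 w 19.0 bandhead 0.1
blue [311, 257, 21, 53, 1030] c [321. 283.] P [520.  121.3 145. ] len 41.0 w 20.0 bandhead -89.9
yel [338, 112, 9, 10, 35] c [342.4 115.7] P [881.9 737.8  45. ] len 113.4 w 3.1 bandhead -92.5
yel [395, 260, 18, 11, 39] c [402.3 263.5] P [ 652.9 -298.7   45. ] len 61.5 w 5.6 bandhead 12.8
```

>>> {"fn": "play_rows", "kwargs": {
  "series": [
    {"dx": -1, "dy": 0, "dz": 0, "wx": 0, "wy": 0, "wz": 0, "fingers": 1},
    {"dx": -1, "dy": 0, "dz": 0, "wx": 0, "wy": 0, "wz": 0, "fingers": 1},
    {"dx": -1, "dy": 0, "dz": 0, "wx": 0, "wy": 0, "wz": 0, "fingers": 1},
    {"dx": -1, "dy": 0, "dz": 0, "wx": 0, "wy": 0, "wz": 0, "fingers": 1},
    {"dx": -1, "dy": 0, "dz": 0, "wx": 0, "wy": 0, "wz": 0, "fingers": 1},
    {"dx": -1, "dy": 0, "dz": 0, "wx": 0, "wy": 0, "wz": 0, "fingers": 1},
    {"dx": -1, "dy": 0, "dz": 0, "wx": 0, "wy": 0, "wz": 0, "fingers": 1},
    {"dx": -1, "dy": 0, "dz": 0, "wx": 0, "wy": 0, "wz": 0, "fingers": 1},
    {"dx": -1, "dy": 0, "dz": 0, "wx": 0, "wy": 0, "wz": 0, "fingers": 1},
    {"dx": -1, "dy": 0, "dz": 0, "wx": 0, "wy": 0, "wz": 0, "fingers": 1}
  ]
}}

```text
time: 45.7
ee_pos: [0.5162, -0.0338, 0.2146]
ee_rot: [-0.001, 0.708, 0.707, -0.001]
contact_force: [1.0, -0.3, -0.4]
opening: 1.003
finger_force: 0.0
```

>>> {"fn": "play_rows", "kwargs": {
  "series": [
    {"dx": -1, "dy": 0, "dz": 0, "wx": 0, "wy": 0, "wz": 0, "fingers": 1},
    {"dx": -1, "dy": 0, "dz": 0, "wx": 0, "wy": 0, "wz": 0, "fingers": 1},
    {"dx": -1, "dy": 0, "dz": 0, "wx": 0, "wy": 0, "wz": 0, "fingers": 1},
    {"dx": -1, "dy": 1, "dz": 0, "wx": 0, "wy": 0, "wz": 0, "fingers": 1},
    {"dx": -1, "dy": 1, "dz": 0, "wx": 0, "wy": 0, "wz": 0, "fingers": 1},
    {"dx": -1, "dy": 1, "dz": 0, "wx": 0, "wy": 0, "wz": 0, "fingers": 1},
    {"dx": -1, "dy": 1, "dz": 0, "wx": 0, "wy": 0, "wz": 0, "fingers": 1},
    {"dx": -1, "dy": 1, "dz": 0, "wx": 0, "wy": 0, "wz": 0, "fingers": 1},
    {"dx": -1, "dy": 1, "dz": 0, "wx": 0, "wy": 0, "wz": 0, "fingers": 1},
    {"dx": -1, "dy": 0.95, "dz": 0, "wx": 0, "wy": 0, "wz": 0, "fingers": 1}
  ]
}}

```text
time: 46.95
ee_pos: [0.656, -0.2337, 0.2143]
ee_rot: [-0.001, 0.707, 0.707, -0.001]
contact_force: [0.0, -0.4, -0.7]
opening: 1.001
finger_force: 0.0
```

>>> {"fn": "play_rows", "kwargs": {
  "series": [
    {"dx": -1, "dy": 0, "dz": 1, "wx": 0, "wy": 0, "wz": 0, "fingers": 1},
    {"dx": -1, "dy": 0, "dz": 1, "wx": 0, "wy": 0, "wz": 0, "fingers": 1},
    {"dx": -1, "dy": 0, "dz": 1, "wx": 0, "wy": 0, "wz": 0, "fingers": 1},
    {"dx": -0.3, "dy": 0, "dz": 0, "wx": 0, "wy": 0, "wz": 0.028, "fingers": 1},
    {"dx": 0, "dy": 0, "dz": 0, "wx": 0, "wy": 0, "wz": 0.028, "fingers": 1},
    {"dx": 0, "dy": 0, "dz": 0, "wx": 0, "wy": 0, "wz": 0, "fingers": 1}
  ]
}}

```text
time: 47.7
ee_pos: [0.6547, -0.2983, 0.1534]
ee_rot: [-0.002, 0.766, 0.642, -0.001]
contact_force: [0.6, -0.3, 0.2]
opening: 1.001
finger_force: 0.0
```

```bash
python3 - <<'E'
from h import *
need((657.5,-298,49),-10); w=cam('wrist'); cv2.imwrite('pics/w20.png',w['px']); jar(w,'yel',.047,150)
E
```

```text
t 47.7 p [ 654.7 -298.3  153.4] F [ 0.6 -0.3  0.2] op 1.001 ff 0.0 yhead -10.06 z [-4.1e-03  7.0e-04 -1.0e+00] j [-0.52  0.5   0.08  1.15 -0.    1.23]
units [0.04 0.16 5.22] wz deg -0.06
yel [294, 200, 65, 22, 872] c [326.3 211.5] P [ 658.4 -304.2   47. ] len 50.0 w 19.1 bandhead -6.1
```

>>> {"fn": "play_rows", "kwargs": {
  "series": [
    {"dx": -0.1, "dy": 0.2, "dz": 1, "wx": 0, "wy": 0, "wz": -0.012, "fingers": 1},
    {"dx": 0, "dy": 0, "dz": 1, "wx": 0, "wy": 0, "wz": 0, "fingers": 1},
    {"dx": 0, "dy": 0, "dz": 1, "wx": 0, "wy": 0, "wz": 0, "fingers": 1},
    {"dx": 0, "dy": 0, "dz": 1, "wx": 0, "wy": 0, "wz": 0, "fingers": 1},
    {"dx": 0, "dy": 0, "dz": 1, "wx": 0, "wy": 0, "wz": 0, "fingers": 1},
    {"dx": 0, "dy": 0, "dz": 0.2, "wx": 0, "wy": 0, "wz": 0, "fingers": 1},
    {"dx": 0, "dy": 0, "dz": 0, "wx": 0, "wy": 0, "wz": 0, "fingers": 0.2},
    {"dx": 0, "dy": 0, "dz": 0, "wx": 0, "wy": 0, "wz": 0, "fingers": 0},
    {"dx": 0, "dy": 0, "dz": 0, "wx": 0, "wy": 0, "wz": 0, "fingers": 0},
    {"dx": 0, "dy": 0, "dz": 0, "wx": 0, "wy": 0, "wz": 0, "fingers": 0}
  ],
  "force": 80
}}

```text
time: 49.0
ee_pos: [0.6605, -0.3014, 0.0529]
ee_rot: [0.001, 0.754, 0.657, -0.0]
contact_force: [-1.1, 0.3, 6.0]
opening: 0.586
finger_force: 83.9
```

>>> {"fn": "play_rows", "kwargs": {
  "series": [
    {"dx": 0, "dy": 0, "dz": -0.4, "wx": 0, "wy": 0, "wz": 0, "fingers": 0},
    {"dx": 0, "dy": 0, "dz": -1, "wx": 0, "wy": 0, "wz": 0, "fingers": 0},
    {"dx": 0, "dy": 0, "dz": -1, "wx": 0, "wy": 0, "wz": 0, "fingers": 0},
    {"dx": 0, "dy": 0, "dz": -1, "wx": 0, "wy": 0, "wz": 0, "fingers": 0},
    {"dx": 0, "dy": 0, "dz": -1, "wx": 0, "wy": 0, "wz": 0, "fingers": 0},
    {"dx": 0, "dy": 0, "dz": -1, "wx": 0, "wy": 0, "wz": 0, "fingers": 0},
    {"dx": 0, "dy": 0, "dz": -1, "wx": 0, "wy": 0, "wz": -0.022, "fingers": 0},
    {"dx": 0, "dy": 0, "dz": -1, "wx": 0, "wy": 0, "wz": -0.022, "fingers": 0},
    {"dx": 0, "dy": 0, "dz": -1, "wx": 0, "wy": 0, "wz": 0, "fingers": 0},
    {"dx": 0, "dy": 0, "dz": 0, "wx": 0, "wy": 0, "wz": 0, "fingers": 0}
  ]
}}

```text
time: 50.25
ee_pos: [0.661, -0.3013, 0.2221]
ee_rot: [0.002, 0.707, 0.707, -0.0]
contact_force: [0.1, 0.0, -2.9]
opening: 0.59
finger_force: 83.2
```

```bash
python3 - <<'E'
from h import *
need((517,94,150),0); w=cam('wrist'); cv2.imwrite('pics/w21.png',w['px']); jar(w,'yel',.18,300)
E
```

```text
t 50.25 p [ 661.  -301.3  222.1] F [ 0.1  0.  -2.9] op 0.59 ff 83.2 yhead -0.05 z [ 0.0023 -0.0028 -1.    ] j [-0.52  0.47  0.18  1.27 -0.    1.06]
units [19.77 -7.23  3.53] wz deg -0.05
yel [309, 178, 24, 16, 328] c [320.5 185.5] P [ 661.8 -271.5  180. ] len 12.4 w 15.0 bandhead -0.0
yel [269, 257, 105, 40, 2416] c [321.1 276.8] P [ 662.2 -326.3  180. ] len 61.0 w 38.6 bandhead 0.5
```

Held. Carry to (517, 94).

>>> {"fn": "play_rows", "kwargs": {
  "series": [
    {"dx": 0.4, "dy": -0.6, "dz": 0, "wx": 0, "wy": 0, "wz": 0, "fingers": 0},
    {"dx": 0.8, "dy": -0.9, "dz": 0, "wx": 0, "wy": 0, "wz": 0, "fingers": 0},
    {"dx": 1, "dy": -1, "dz": 0, "wx": 0, "wy": 0, "wz": 0, "fingers": 0},
    {"dx": 1, "dy": -1, "dz": 0, "wx": 0, "wy": 0, "wz": 0, "fingers": 0},
    {"dx": 1, "dy": -1, "dz": 0, "wx": 0, "wy": 0, "wz": 0, "fingers": 0},
    {"dx": 1, "dy": -1, "dz": 0, "wx": 0, "wy": 0, "wz": 0, "fingers": 0},
    {"dx": 1, "dy": -0.9, "dz": 0, "wx": 0, "wy": 0, "wz": 0, "fingers": 0},
    {"dx": 1, "dy": -0.7, "dz": 0, "wx": 0, "wy": 0, "wz": 0, "fingers": 0},
    {"dx": 1, "dy": 0, "dz": 0, "wx": 0, "wy": 0, "wz": 0, "fingers": 0},
    {"dx": 1, "dy": 0, "dz": 0, "wx": 0, "wy": 0, "wz": 0, "fingers": 0}
  ]
}}

```text
time: 51.55
ee_pos: [0.5179, -0.1155, 0.2188]
ee_rot: [-0.001, 0.707, 0.707, -0.001]
contact_force: [0.4, -0.2, -2.2]
opening: 0.592
finger_force: 83.4
```

>>> {"fn": "play_rows", "kwargs": {
  "series": [
    {"dx": 1, "dy": 0, "dz": 0, "wx": 0, "wy": 0, "wz": 0, "fingers": 0},
    {"dx": 1, "dy": 0, "dz": 0, "wx": 0, "wy": 0, "wz": 0, "fingers": 0},
    {"dx": 1, "dy": 0, "dz": 0, "wx": 0, "wy": 0, "wz": 0, "fingers": 0},
    {"dx": 1, "dy": 0, "dz": 0, "wx": 0, "wy": 0, "wz": 0, "fingers": 0},
    {"dx": 1, "dy": 0, "dz": 0, "wx": 0, "wy": 0, "wz": 0, "fingers": 0},
    {"dx": 1, "dy": 0, "dz": 0, "wx": 0, "wy": 0, "wz": 0, "fingers": 0},
    {"dx": 1, "dy": 0, "dz": 0, "wx": 0, "wy": 0, "wz": 0, "fingers": 0},
    {"dx": 1, "dy": 0, "dz": 0, "wx": 0, "wy": 0, "wz": 0, "fingers": 0},
    {"dx": 1, "dy": 0, "dz": 0, "wx": 0, "wy": 0, "wz": 0, "fingers": 0},
    {"dx": 1, "dy": 0, "dz": 0, "wx": 0, "wy": 0, "wz": 0, "fingers": 0}
  ]
}}

```text
time: 52.8
ee_pos: [0.5176, 0.0849, 0.2191]
ee_rot: [-0.001, 0.707, 0.707, -0.001]
contact_force: [-0.7, -1.0, -1.8]
opening: 0.589
finger_force: 83.4
```

>>> {"fn": "play_rows", "kwargs": {
  "series": [
    {"dx": 0.5, "dy": 0, "dz": 0, "wx": 0, "wy": 0, "wz": 0, "fingers": 0},
    {"dx": 0, "dy": 0, "dz": 0, "wx": 0, "wy": 0, "wz": 0, "fingers": 0},
    {"dx": 0, "dy": 0, "dz": 0, "wx": 0, "wy": 0, "wz": 0, "fingers": 0}
  ]
}}

```text
time: 53.18
ee_pos: [0.5177, 0.0931, 0.2191]
ee_rot: [-0.0, 0.707, 0.707, -0.001]
contact_force: [0.1, 0.3, -1.9]
opening: 0.593
finger_force: 83.4
```

```bash
python3 - <<'E'
from h import *
need((517,94,150),0); w=cam('wrist'); cv2.imwrite('pics/w22.png',w['px']); jar(w,'yel',.18,300);jar(w,'green',.145,300); jar(w,'blue',.145,200)
E
```

```text
t 53.17 p [517.7  93.1 219.1] F [ 0.1  0.3 -1.9] op 0.593 ff 83.4 yhead -0.02 z [-2.2e-03 -9.0e-04 -1.0e+00] j [ 0.06  0.13 -0.29  1.15 -0.    1.63]
units [ 0.05 -0.03  3.45] wz deg -0.02
yel [309, 178, 24, 16, 334] c [320.5 185.5] P [518.3 123.7 180. ] len 12.1 w 15.0 bandhead 0.1
yel [269, 258, 104, 39, 2375] c [320.3 277.6] P [518.2  69.4 180. ] len 59.5 w 37.2 bandhead -1.1
green [281, 96, 82, 19, 1518] c [321.5 105. ] P [518.7 165.5 145. ] len 48.9 w 18.0 bandhead 0.0
green [472, 238, 64, 56, 2669] c [503.9 263.2] P [645.4  60.6 145. ] len 46.0 w 54.4 bandhead -28.4
blue [312, 26, 27, 16, 317] c [325.   33.5] P [520.7 204.4 145. ] len 14.8 w 15.0 bandhead 0.0
blue [312, 143, 25, 36, 743] c [323.3 160.4] P [519.9 132.  145. ] len 21.6 w 24.4 bandhead 87.2
```

>>> {"fn": "play_rows", "kwargs": {
  "series": [
    {"dx": 0, "dy": -0.03, "dz": 0.8, "wx": 0, "wy": 0, "wz": 0, "fingers": 0},
    {"dx": 0, "dy": 0, "dz": 0.8, "wx": 0, "wy": 0, "wz": 0, "fingers": 0},
    {"dx": 0, "dy": 0, "dz": 0.8, "wx": 0, "wy": 0, "wz": 0, "fingers": 0},
    {"dx": 0, "dy": 0, "dz": 0.6, "wx": 0, "wy": 0, "wz": 0, "fingers": 0},
    {"dx": 0, "dy": 0, "dz": 0.35, "wx": 0, "wy": 0, "wz": 0, "fingers": 0},
    {"dx": 0, "dy": 0, "dz": 0, "wx": 0, "wy": 0, "wz": 0, "fingers": 0},
    {"dx": 0, "dy": 0, "dz": 0.1, "wx": 0, "wy": 0, "wz": 0, "fingers": 0},
    {"dx": 0, "dy": 0, "dz": 0, "wx": 0, "wy": 0, "wz": 0, "fingers": 0}
  ]
}}

```text
time: 54.22
ee_pos: [0.5173, 0.0935, 0.1506]
ee_rot: [-0.0, 0.707, 0.707, -0.001]
contact_force: [0.4, -0.3, -1.6]
opening: 0.588
finger_force: 83.4
```

>>> {"fn": "play_rows", "kwargs": {
  "series": [
    {"dx": 0, "dy": 0, "dz": 0.1, "wx": 0, "wy": 0, "wz": 0, "fingers": 0},
    {"dx": 0, "dy": 0, "dz": 0, "wx": 0, "wy": 0, "wz": 0, "fingers": 0}
  ]
}}

```text
time: 54.48
ee_pos: [0.5171, 0.0934, 0.1483]
ee_rot: [-0.0, 0.707, 0.707, -0.001]
contact_force: [0.3, -0.7, -1.8]
opening: 0.589
finger_force: 83.5
```

>>> {"fn": "play_rows", "kwargs": {
  "series": [
    {"dx": 0, "dy": 0, "dz": 0.05, "wx": 0, "wy": 0, "wz": 0, "fingers": 0},
    {"dx": 0, "dy": 0, "dz": 0, "wx": 0, "wy": 0, "wz": 0, "fingers": 0}
  ]
}}

```text
time: 54.72
ee_pos: [0.5171, 0.0936, 0.1481]
ee_rot: [-0.0, 0.707, 0.707, -0.001]
contact_force: [-2.7, 0.5, 5.7]
opening: 0.593
finger_force: 84.3
```

>>> {"fn": "play_rows", "kwargs": {
  "series": [
    {"dx": 0, "dy": 0, "dz": 0, "wx": 0, "wy": 0, "wz": 0, "fingers": 0.3},
    {"dx": 0, "dy": 0, "dz": 0, "wx": 0, "wy": 0, "wz": 0, "fingers": 0.5},
    {"dx": 0, "dy": 0, "dz": 0, "wx": 0, "wy": 0, "wz": 0, "fingers": 0.7},
    {"dx": 0, "dy": 0, "dz": 0, "wx": 0, "wy": 0, "wz": 0, "fingers": 0.7},
    {"dx": 0, "dy": 0, "dz": -0.5, "wx": 0, "wy": 0, "wz": 0, "fingers": 0.7},
    {"dx": 0, "dy": 0, "dz": -1, "wx": 0, "wy": 0, "wz": 0, "fingers": 0.7},
    {"dx": 0, "dy": 0, "dz": -1, "wx": 0, "wy": 0, "wz": 0, "fingers": 0.7},
    {"dx": 0, "dy": 0, "dz": -1, "wx": 0, "wy": 0, "wz": 0, "fingers": 0.7},
    {"dx": 0, "dy": 0, "dz": -1, "wx": 0, "wy": 0, "wz": 0, "fingers": 1},
    {"dx": 0, "dy": 0, "dz": -1, "wx": 0, "wy": 0, "wz": 0, "fingers": 1}
  ]
}}

```text
time: 55.98
ee_pos: [0.5173, 0.0935, 0.2586]
ee_rot: [-0.0, 0.707, 0.707, -0.001]
contact_force: [0.5, -0.6, -0.7]
opening: 0.998
finger_force: 0.0
```

>>> {"fn": "play_rows", "kwargs": {
  "series": [
    {"dx": 0.6, "dy": 0, "dz": -1, "wx": 0, "wy": 0, "wz": 0, "fingers": 1},
    {"dx": 0.6, "dy": 0, "dz": -1, "wx": 0, "wy": 0, "wz": 0, "fingers": 1},
    {"dx": 0.6, "dy": 0, "dz": -1, "wx": 0, "wy": 0, "wz": 0, "fingers": 1},
    {"dx": 0.6, "dy": 0, "dz": -1, "wx": 0, "wy": 0, "wz": 0, "fingers": 1},
    {"dx": 0.6, "dy": 0, "dz": -1, "wx": 0, "wy": 0, "wz": 0, "fingers": 1},
    {"dx": 0.6, "dy": 0, "dz": -0.5, "wx": 0, "wy": 0, "wz": 0, "fingers": 1},
    {"dx": 0.2, "dy": 0, "dz": 0, "wx": 0, "wy": 0, "wz": 0, "fingers": 1},
    {"dx": 0, "dy": 0, "dz": 0, "wx": 0, "wy": 0, "wz": 0, "fingers": 1}
  ]
}}

```text
time: 56.98
ee_pos: [0.517, 0.1695, 0.3663]
ee_rot: [-0.001, 0.707, 0.707, -0.002]
contact_force: [-0.4, 0.1, -0.7]
opening: 0.996
finger_force: 0.0
```

```bash
python3 - <<'E'
from h import *
need((656.5,169.5,350),0); w=cam('wrist'); cv2.imwrite('pics/w23.png',w['px'])
jar(w,'yel',.145,200);jar(w,'green',.145,200); jar(w,'blue',.145,200); print('sleeve'); jar(w,'yel',.2955,200)
b=cam('side'); cv2.imwrite('pics/b23.png',b['px'])
E
```

```text
t 56.98 p [517.  169.5 366.3] F [-0.4  0.1 -0.7] op 0.996 ff 0.0 yhead 0.03 z [-3.5e-03 -9.0e-04 -1.0e+00] j [ 0.2   0.1  -0.02  1.46 -0.    1.77]
units [-0.    6.98  0.79] wz deg 0.03
yel [506, 168, 50, 110, 3130] c [529.4 221.5] P [763.2 115.5 145. ] len 134.4 w 31.3 bandhead 89.3
yel [301, 233, 42, 14, 323] c [321.6 239.8] P [518.1  91.5 145. ] len 49.5 w 12.6 bandhead 1.7
green [301, 174, 45, 11, 360] c [323.  179.4] P [519.5 165.6 145. ] len 50.2 w 9.8 bandhead 1.5
green [437, 247, 25, 21, 245] c [450.5 254.3] P [674.9  73.  145. ] len 38.6 w 10.6 bandhead -35.8
blue [273, 0, 51, 42, 2040] c [298.   20.5] P [494.  327.2 145. ] len 49.9 w 41.0 bandhead 0.1
blue [380, 0, 29, 44, 1001] c [394.5  21. ] P [590.3 326.8 145. ] len 39.5 w 25.4 bandhead 87.9
blue [300, 105, 51, 10, 479] c [325.  109.5] P [521.4 241.9 145. ] len 53.6 w 9.0 bandhead 0.1
sleeve
yel [506, 168, 50, 110, 3130] c [529.4 221.5] P [654.2 169.  295.5] len 74.6 w 31.3 bandhead 89.3
yel [301, 233, 42, 14, 323] c [321.6 239.8] P [518.1 155.7 295.5] len 27.5 w 12.6 bandhead 1.7
```

>>> {"fn": "play_rows", "kwargs": {
  "series": [
    {"dx": 0, "dy": 1, "dz": 0, "wx": 0, "wy": 0, "wz": 0, "fingers": 0.2},
    {"dx": 0, "dy": 1, "dz": 0, "wx": 0, "wy": 0, "wz": 0, "fingers": 0.2},
    {"dx": 0, "dy": 1, "dz": 0, "wx": 0, "wy": 0, "wz": 0, "fingers": 0.2},
    {"dx": 0, "dy": 1, "dz": 0, "wx": 0, "wy": 0, "wz": 0, "fingers": 0.2},
    {"dx": 0, "dy": 1, "dz": 0, "wx": 0, "wy": 0, "wz": 0, "fingers": 0.2},
    {"dx": 0, "dy": 1, "dz": 0, "wx": 0, "wy": 0, "wz": 0, "fingers": 0.2},
    {"dx": 0, "dy": 0.95, "dz": 0, "wx": 0, "wy": 0, "wz": 0, "fingers": 0.2},
    {"dx": 0, "dy": 0, "dz": 0, "wx": 0, "wy": 0, "wz": 0, "fingers": 0.2}
  ]
}}

```text
time: 58.08
ee_pos: [0.6569, 0.1688, 0.3651]
ee_rot: [-0.001, 0.707, 0.707, -0.002]
contact_force: [-0.9, 0.3, 0.6]
opening: 0.595
finger_force: 0.0
```

```bash
python3 - <<'E'
from h import *
need((655.5,169.5,309.5),0); w=cam('wrist'); cv2.imwrite('pics/w24.png',w['px'])
jar(w,'yel',.3,200)
E
```

```text
t 58.08 p [656.9 168.8 365.1] F [-0.9  0.3  0.6] op 0.595 ff 0.0 yhead -0.06 z [-4.3e-03 -9.0e-04 -1.0e+00] j [ 0.16  0.35  0.29  1.52 -0.    1.73]
units [ 0.04 -0.06  2.78] wz deg -0.06
yel [305, 169, 25, 107, 2427] c [317. 222.] P [655.1 169.6 300. ] len 71.7 w 24.0 bandhead -90.2
yel [189, 230, 45, 17, 347] c [211.6 239.1] P [586.8 157.8 300. ] len 29.6 w 12.4 bandhead 8.5
```

Sleeve under the jaws at x≈655. Descend and grip lightly.

>>> {"fn": "play_rows", "kwargs": {
  "series": [
    {"dx": 0, "dy": -0.08, "dz": 0.8, "wx": 0, "wy": 0, "wz": 0, "fingers": 0.2},
    {"dx": 0, "dy": 0, "dz": 0.8, "wx": 0, "wy": 0, "wz": 0, "fingers": 0.2},
    {"dx": 0, "dy": 0, "dz": 0.8, "wx": 0, "wy": 0, "wz": 0, "fingers": 0.2},
    {"dx": 0, "dy": 0, "dz": 0.4, "wx": 0, "wy": 0, "wz": 0, "fingers": 0.2},
    {"dx": 0, "dy": 0, "dz": 0, "wx": 0, "wy": 0, "wz": 0, "fingers": -1},
    {"dx": 0, "dy": 0, "dz": 0, "wx": 0, "wy": 0, "wz": 0, "fingers": -1},
    {"dx": 0, "dy": 0, "dz": 0, "wx": 0, "wy": 0, "wz": 0, "fingers": -1},
    {"dx": 0, "dy": 0, "dz": 0, "wx": 0, "wy": 0, "wz": 0, "fingers": -1},
    {"dx": 0, "dy": 0, "dz": 0, "wx": 0, "wy": 0, "wz": 0, "fingers": -1}
  ],
  "force": 25
}}

```text
time: 59.25
ee_pos: [0.6548, 0.1696, 0.3114]
ee_rot: [-0.0, 0.707, 0.707, -0.001]
contact_force: [-1.3, -0.0, 0.5]
opening: 0.173
finger_force: 26.0
```

```bash
python3 - <<'E'
from h import *
s,R=st(); p=s['ee_pos']*1000
H=np.array([607,168.]); C=np.array([p[0],p[2]-14]); v=C-H; r=np.hypot(*v); t0=np.arctan2(v[1],-v[0]); print(r,t0)
r=135 if abs(r-135)>8 else r
prev=None
ts=np.linspace(t0,0,29)
for t in ts:
    q=np.array([H[0]-r*np.cos(t),H[1]+r*np.sin(t)])
    if prev is not None: print((q-prev)[0].round(1)/20, -((q-prev)[1]).round(1)/20, end=' | ')
    prev=q
E
```

```text
t 59.25 p [654.8 169.6 311.4] F [-1.3 -0.   0.5] op 0.173 ff 26.0 yhead -0.0 z [-1.3e-03 -2.0e-04 -1.0e+00] j [0.16 0.35 0.19 1.41 0.   1.73]
137.93175298319795 1.9245882174868882
-0.45 -0.15 | -0.45999999999999996 -0.12 | -0.465 -0.08499999999999999 | -0.47000000000000003 -0.05500000000000001 | -0.475 -0.02 | -0.475 0.01 | -0.47000000000000003 0.045 | -0.47000000000000003 0.075 | -0.45999999999999996 0.11000000000000001 | -0.45499999999999996 0.13999999999999999 | -0.44000000000000006 0.16999999999999998 | -0.43 0.2 | -0.41500000000000004 0.22999999999999998 | -0.4 0.255 | -0.38 0.28500000000000003 | -0.36 0.31 | -0.335 0.335 | -0.315 0.355 | -0.29 0.375 | -0.26 0.395 | -0.23500000000000001 0.41 | -0.205 0.425 | -0.175 0.44000000000000006 | -0.145 0.45 | -0.11499999999999999 0.45999999999999996 | -0.08 0.465 | -0.05 0.47000000000000003 | -0.015 0.475 |
```

>>> {"fn": "play_rows", "kwargs": {
  "series": [
    {"dx": 0, "dy": -0.45, "dz": -0.15, "wx": 0, "wy": 0, "wz": 0, "fingers": -1},
    {"dx": 0, "dy": -0.46, "dz": -0.12, "wx": 0, "wy": 0, "wz": 0, "fingers": -1},
    {"dx": 0, "dy": -0.46, "dz": -0.08, "wx": 0, "wy": 0, "wz": 0, "fingers": -1},
    {"dx": 0, "dy": -0.47, "dz": -0.05, "wx": 0, "wy": 0, "wz": 0, "fingers": -1},
    {"dx": 0, "dy": -0.47, "dz": -0.02, "wx": 0, "wy": 0, "wz": 0, "fingers": -1},
    {"dx": 0, "dy": -0.47, "dz": 0.01, "wx": 0, "wy": 0, "wz": 0, "fingers": -1}
  ]
}}

```text
time: 60.0
ee_pos: [0.6004, 0.1702, 0.3225]
ee_rot: [0.001, 0.707, 0.707, 0.002]
contact_force: [3.6, 2.8, 7.6]
opening: 0.177
finger_force: 25.7
```

```bash
python3 - <<'E'
from h import *
s,R=st(); w=cam('wrist'); cv2.imwrite('pics/w25.png',w['px']); jar(w,'yel',.3,200)
E
```

```text
t 60.0 p [600.4 170.2 322.5] F [3.6 2.8 7.6] op 0.177 ff 25.7 yhead 0.01 z [ 0.0053  0.0017 -1.    ] j [0.17 0.25 0.07 1.39 0.   1.74]
yel [305, 188, 34, 141, 4242] c [321.5 258. ] P [601.7 167.1 300. ] len 77.6 w 33.0 bandhead -89.9
yel [222, 247, 49, 19, 425] c [246.5 257.2] P [564.  167.7 300. ] len 24.7 w 14.5 bandhead 7.8
```

>>> {"fn": "play_rows", "kwargs": {
  "series": [
    {"dx": 0, "dy": -0.47, "dz": 0.05, "wx": 0, "wy": 0, "wz": 0, "fingers": -1},
    {"dx": 0, "dy": -0.47, "dz": 0.08, "wx": 0, "wy": 0, "wz": 0, "fingers": -1},
    {"dx": 0, "dy": -0.46, "dz": 0.11, "wx": 0, "wy": 0, "wz": 0, "fingers": -1},
    {"dx": 0, "dy": -0.45, "dz": 0.14, "wx": 0, "wy": 0, "wz": 0, "fingers": -1},
    {"dx": 0, "dy": -0.44, "dz": 0.17, "wx": 0, "wy": 0, "wz": 0, "fingers": -1},
    {"dx": 0, "dy": -0.43, "dz": 0.2, "wx": 0, "wy": 0, "wz": 0, "fingers": -1},
    {"dx": 0, "dy": -0.41, "dz": 0.23, "wx": 0, "wy": 0, "wz": 0, "fingers": -1}
  ]
}}

```text
time: 60.92
ee_pos: [0.5357, 0.1706, 0.2999]
ee_rot: [-0.001, 0.707, 0.707, 0.0]
contact_force: [2.9, 5.8, 3.6]
opening: 0.172
finger_force: 26.7
```

>>> {"fn": "play_rows", "kwargs": {
  "series": [
    {"dx": 0, "dy": -0.4, "dz": 0.26, "wx": 0, "wy": 0, "wz": 0, "fingers": -1},
    {"dx": 0, "dy": -0.38, "dz": 0.28, "wx": 0, "wy": 0, "wz": 0, "fingers": -1},
    {"dx": 0, "dy": -0.36, "dz": 0.31, "wx": 0, "wy": 0, "wz": 0, "fingers": -1},
    {"dx": 0, "dy": -0.34, "dz": 0.33, "wx": 0, "wy": 0, "wz": 0, "fingers": -1},
    {"dx": 0, "dy": -0.32, "dz": 0.35, "wx": 0, "wy": 0, "wz": 0, "fingers": -1}
  ]
}}

```text
time: 61.55
ee_pos: [0.4999, 0.1704, 0.2689]
ee_rot: [-0.001, 0.707, 0.707, 0.0]
contact_force: [3.5, 5.1, 0.5]
opening: 0.174
finger_force: 25.7
```

```bash
python3 - <<'E'
from h import *
s,R=st(); w=cam('wrist'); cv2.imwrite('pics/w26.png',w['px']); jar(w,'yel',s['ee_pos'][2]-.014,200)
p=s['ee_pos']*1000; v=np.array([p[0]-607,p[2]-14-168]); print(np.hypot(*v),np.arctan2(v[1],-v[0]))
E
```

```text
t 61.55 p [499.9 170.4 268.9] F [3.5 5.1 0.5] op 0.174 ff 25.7 yhead 0.04 z [-0.0014  0.002  -1.    ] j [ 0.2   0.1  -0.22  1.26  0.    1.77]
yel [305, 186, 34, 143, 4296] c [321.5 257. ] P [501.1 172.  254.9] len 73.8 w 33.0 bandhead -89.9
137.92224195422156 0.6820738267983927
```

>>> {"fn": "play_rows", "kwargs": {
  "series": [
    {"dx": 0, "dy": -0.29, "dz": 0.37, "wx": 0, "wy": 0, "wz": 0, "fingers": -1},
    {"dx": 0, "dy": -0.26, "dz": 0.39, "wx": 0, "wy": 0, "wz": 0, "fingers": -1},
    {"dx": 0, "dy": -0.23, "dz": 0.41, "wx": 0, "wy": 0, "wz": 0, "fingers": -1},
    {"dx": 0, "dy": -0.2, "dz": 0.42, "wx": 0, "wy": 0, "wz": 0, "fingers": -1},
    {"dx": 0, "dy": -0.17, "dz": 0.44, "wx": 0, "wy": 0, "wz": 0, "fingers": -1},
    {"dx": 0, "dy": -0.14, "dz": 0.45, "wx": 0, "wy": 0, "wz": 0, "fingers": -1}
  ]
}}

```text
time: 62.35
ee_pos: [0.4752, 0.1702, 0.2199]
ee_rot: [-0.0, 0.707, 0.707, 0.001]
contact_force: [5.5, 4.1, 2.3]
opening: 0.176
finger_force: 24.5
```

>>> {"fn": "play_rows", "kwargs": {
  "series": [
    {"dx": 0, "dy": -0.11, "dz": 0.46, "wx": 0, "wy": 0, "wz": 0, "fingers": -1},
    {"dx": 0, "dy": -0.08, "dz": 0.46, "wx": 0, "wy": 0, "wz": 0, "fingers": -1},
    {"dx": 0, "dy": -0.05, "dz": 0.3, "wx": 0, "wy": 0, "wz": 0, "fingers": -1},
    {"dx": 0, "dy": 0, "dz": 0.2, "wx": 0, "wy": 0, "wz": 0, "fingers": -1},
    {"dx": 0, "dy": 0, "dz": 0, "wx": 0, "wy": 0, "wz": 0, "fingers": -1}
  ]
}}

```text
time: 62.98
ee_pos: [0.4715, 0.1701, 0.1917]
ee_rot: [0.001, 0.707, 0.707, 0.002]
contact_force: [8.1, 4.2, -1.7]
opening: 0.175
finger_force: 24.4
```

```bash
python3 - <<'E'
from h import *
s,R=st()
p=s['ee_pos']*1000; v=np.array([p[0]-607,p[2]-14-168]); print(np.hypot(*v),np.arctan2(v[1],-v[0]))
E
```

```text
t 62.98 p [471.5 170.1 191.7] F [ 8.1  4.2 -1.7] op 0.175 ff 24.4 yhead 0.01 z [ 0.0029  0.0014 -1.    ] j [ 0.22  0.1  -0.38  1.08  0.    1.79]
135.86221199107558 0.07151314217277807
```

>>> {"fn": "play_rows", "kwargs": {
  "series": [
    {"dx": 0, "dy": 0.05, "dz": 0.2, "wx": 0, "wy": 0, "wz": 0, "fingers": -1},
    {"dx": 0, "dy": 0, "dz": 0, "wx": 0, "wy": 0, "wz": 0, "fingers": -1}
  ]
}}

```text
time: 63.22
ee_pos: [0.4716, 0.1701, 0.1894]
ee_rot: [-0.0, 0.707, 0.707, 0.001]
contact_force: [1.3, 2.7, 10.4]
opening: 0.169
finger_force: 25.7
```

>>> {"fn": "play_rows", "kwargs": {
  "series": [
    {"dx": 0, "dy": 0, "dz": 0.2, "wx": 0, "wy": 0, "wz": 0, "fingers": -1},
    {"dx": 0, "dy": 0, "dz": 0, "wx": 0, "wy": 0, "wz": 0, "fingers": -1}
  ]
}}

```text
time: 63.48
ee_pos: [0.4716, 0.1702, 0.1884]
ee_rot: [0.0, 0.707, 0.707, 0.001]
contact_force: [-5.1, 1.3, 27.6]
opening: 0.168
finger_force: 27.8
```

>>> {"fn": "play_rows", "kwargs": {
  "series": [
    {"dx": 0, "dy": 0, "dz": 0.15, "wx": 0, "wy": 0, "wz": 0, "fingers": -1},
    {"dx": 0, "dy": 0, "dz": 0, "wx": 0, "wy": 0, "wz": 0, "fingers": -1}
  ]
}}

```text
time: 63.72
ee_pos: [0.4716, 0.1702, 0.1866]
ee_rot: [0.0, 0.707, 0.707, 0.002]
contact_force: [-7.5, 0.5, 34.0]
opening: 0.172
finger_force: 29.5
```

>>> {"fn": "play_rows", "kwargs": {
  "series": [
    {"dx": 0, "dy": 0, "dz": -0.2, "wx": 0, "wy": 0, "wz": 0, "fingers": -1},
    {"dx": 0, "dy": 0, "dz": 0, "wx": 0, "wy": 0, "wz": 0, "fingers": -0.4},
    {"dx": 0, "dy": 0, "dz": 0, "wx": 0, "wy": 0, "wz": 0, "fingers": -0.35},
    {"dx": 0, "dy": 0, "dz": 0, "wx": 0, "wy": 0, "wz": 0, "fingers": -0.3},
    {"dx": 0, "dy": 0, "dz": -0.5, "wx": 0, "wy": 0, "wz": 0, "fingers": -0.3},
    {"dx": 0, "dy": 0, "dz": -1, "wx": 0, "wy": 0, "wz": 0, "fingers": -0.3},
    {"dx": 0, "dy": 0, "dz": -1, "wx": 0, "wy": 0, "wz": 0, "fingers": -0.3},
    {"dx": 0, "dy": 0, "dz": -1, "wx": 0, "wy": 0, "wz": 0, "fingers": -0.3},
    {"dx": 0, "dy": 0, "dz": -1, "wx": 0, "wy": 0, "wz": 0, "fingers": -1},
    {"dx": 0, "dy": 0, "dz": 0, "wx": 0, "wy": 0, "wz": 0, "fingers": -1}
  ]
}}

```text
time: 64.97
ee_pos: [0.4721, 0.1697, 0.2763]
ee_rot: [0.001, 0.707, 0.707, 0.001]
contact_force: [-0.8, 0.4, 0.7]
opening: 0.001
finger_force: 0.0
```

```bash
python3 - <<'E'
from h import *
s,R=st(); a,b=cams(); w=cam('wrist')
for n,c in(('a30',a),('b30',b),('w30',w)): cv2.imwrite(f'pics/{n}.png',c['px'])
for c in(a,b,w): jar(c,'yel',.168,15); print()
M=np.zeros((600,800,3),np.uint8)
M[:280,:400]=cv2.resize(a['px'][160:300,280:480],(400,280),interpolation=cv2.INTER_CUBIC)
M[:400,400:]=cv2.resize(b['px'][100:220,260:380],(400,400),interpolation=cv2.INTER_CUBIC)
M[290:540,:400]=cv2.resize(w['px'],(400,250)); cv2.imwrite('pics/m30.png',M)
E
```

```text
t 64.97 p [472.1 169.7 276.3] F [-0.8  0.4  0.7] op 0.001 ff 0.0 yhead -0.0 z [ 1.8e-03  3.0e-04 -1.0e+00] j [ 0.22  0.05 -0.26  1.27 -0.    1.79]
yel [361, 188, 27, 10, 146] c [374.  192.3] P [473.3 172.  168. ] len 69.5 w 5.3 bandhead 89.6
yel [338, 200, 5, 5, 16] c [339.7 201.6] P [545.3  99.6 168. ] len 20.6 w 2.7 bandhead -179.0
yel [335, 207, 5, 12, 41] c [336.8 212.4] P [592.  106.3 168. ] len 45.5 w 3.5 bandhead -166.8

yel [288, 153, 8, 11, 42] c [291.3 157.6] P [471.  177.2 168. ] len 75.3 w 3.6 bandhead -92.4

yel [369, 152, 11, 7, 71] c [374. 155.] P [510.3 207.7 168. ] len 7.3 w 6.0 bandhead 0.1
yel [314, 159, 20, 75, 1437] c [323.5 196. ] P [473.3 176.5 168. ] len 58.4 w 19.0 bandhead -89.8
yel [508, 161, 12, 7, 62] c [513.  164.1] P [613.3 201.1 168. ] len 7.5 w 6.0 bandhead 19.7
yel [364, 230, 11, 9, 83] c [369. 234.] P [509.2 145.6 168. ] len 7.9 w 8.0 bandhead 0.1
yel [366, 279, 7, 3, 16] c [369. 280.] P [511. 105. 168.] len 4.9 w 2.0 bandhead 0.1
```

View pics/m30.png

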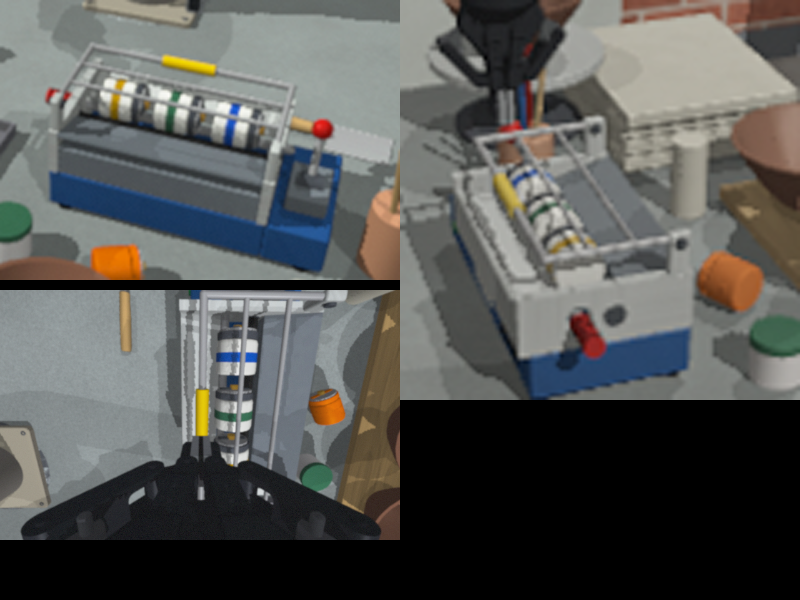

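Guard is level over all three jars, sleeve at (473,170,168). Press it once more with closed tips, then go to the switch.

>>> {"fn": "play_rows", "kwargs": {
  "series": [
    {"dx": 0, "dy": 0, "dz": 0.8, "wx": 0, "wy": 0, "wz": 0, "fingers": -1},
    {"dx": 0, "dy": 0, "dz": 0.8, "wx": 0, "wy": 0, "wz": 0, "fingers": -1},
    {"dx": 0, "dy": 0, "dz": 0.8, "wx": 0, "wy": 0, "wz": 0, "fingers": -1},
    {"dx": 0, "dy": 0, "dz": 0.6, "wx": 0, "wy": 0, "wz": 0, "fingers": -1},
    {"dx": 0, "dy": 0, "dz": 0.4, "wx": 0, "wy": 0, "wz": 0, "fingers": -1},
    {"dx": 0, "dy": 0, "dz": 0.2, "wx": 0, "wy": 0, "wz": 0, "fingers": -1},
    {"dx": 0, "dy": 0, "dz": 0, "wx": 0, "wy": 0, "wz": 0, "fingers": -1}
  ]
}}

```text
time: 66.0
ee_pos: [0.4707, 0.1695, 0.2022]
ee_rot: [-0.001, 0.707, 0.707, -0.001]
contact_force: [0.0, 0.1, -0.1]
opening: 0.003
finger_force: 0.0
```

>>> {"fn": "play_rows", "kwargs": {
  "series": [
    {"dx": 0, "dy": 0, "dz": 0.15, "wx": 0, "wy": 0, "wz": 0, "fingers": -1},
    {"dx": 0, "dy": 0, "dz": 0, "wx": 0, "wy": 0, "wz": 0, "fingers": -1}
  ]
}}

```text
time: 66.25
ee_pos: [0.4714, 0.1696, 0.2009]
ee_rot: [0.0, 0.707, 0.707, 0.0]
contact_force: [-2.6, -0.0, 6.6]
opening: 0.002
finger_force: 2.9
```

>>> {"fn": "play_rows", "kwargs": {
  "series": [
    {"dx": 0, "dy": 0, "dz": 0.1, "wx": 0, "wy": 0, "wz": 0, "fingers": -1},
    {"dx": 0, "dy": 0, "dz": 0, "wx": 0, "wy": 0, "wz": 0, "fingers": -1}
  ]
}}

```text
time: 66.5
ee_pos: [0.4715, 0.1696, 0.2007]
ee_rot: [0.0, 0.707, 0.707, 0.0]
contact_force: [-5.3, -1.5, 15.2]
opening: -0.001
finger_force: 7.7
```

>>> {"fn": "play_rows", "kwargs": {
  "series": [
    {"dx": 0, "dy": 0, "dz": -0.6, "wx": 0, "wy": 0, "wz": 0, "fingers": -1},
    {"dx": 0, "dy": 0, "dz": -1, "wx": 0, "wy": 0, "wz": 0, "fingers": -1},
    {"dx": 0, "dy": 0, "dz": -1, "wx": 0, "wy": 0, "wz": 0, "fingers": -1},
    {"dx": 1, "dy": 0, "dz": -0.4, "wx": 0, "wy": 0, "wz": 0, "fingers": -1},
    {"dx": 1, "dy": 0, "dz": 0, "wx": 0, "wy": 0, "wz": 0, "fingers": -1},
    {"dx": 1, "dy": 0, "dz": 0, "wx": 0, "wy": 0, "wz": 0, "fingers": -1},
    {"dx": 1, "dy": 0, "dz": 0, "wx": 0, "wy": 0, "wz": 0, "fingers": -1},
    {"dx": 1, "dy": 0, "dz": 0, "wx": 0, "wy": 0, "wz": 0, "fingers": -1},
    {"dx": 1, "dy": 0, "dz": 0, "wx": 0, "wy": 0, "wz": 0, "fingers": -1},
    {"dx": 1, "dy": 0, "dz": 0, "wx": 0, "wy": 0, "wz": 0, "fingers": -1}
  ]
}}

```text
time: 67.75
ee_pos: [0.4707, 0.3109, 0.257]
ee_rot: [-0.001, 0.707, 0.707, -0.001]
contact_force: [-0.6, -0.2, -0.7]
opening: -0.001
finger_force: 0.0
```

>>> {"fn": "play_rows", "kwargs": {
  "series": [
    {"dx": 1, "dy": 0, "dz": 0, "wx": 0, "wy": 0, "wz": 0, "fingers": -1},
    {"dx": 1, "dy": 0, "dz": 0, "wx": 0, "wy": 0, "wz": 0, "fingers": -1},
    {"dx": 0, "dy": 0, "dz": 0, "wx": 0, "wy": 0, "wz": 0, "fingers": -1}
  ]
}}

```text
time: 68.12
ee_pos: [0.4707, 0.351, 0.257]
ee_rot: [-0.001, 0.706, 0.708, -0.001]
contact_force: [0.2, 0.3, 0.5]
opening: 0.002
finger_force: 0.0
```

```bash
python3 - <<'E'
from h import *
need((475,350.5,165),0); w=cam('wrist'); a,b=cams()
def red(c,amin):
    h=cv2.cvtColor(c['px'],cv2.COLOR_BGR2HSV); m=cv2.inRange(h,(0,190,70),(5,255,255))
    k,l,S,ce=cv2.connectedComponentsWithStats(m)
    for i in range(1,k):
        if S[i,4]>=amin: print(S[i].tolist(),ce[i].round(1),(onz(c,*ce[i],.15)*1000).round(1))
red(w,60);print();red(a,25);print();red(b,10)
E
```

```text
t 68.12 p [470.7 351.  257. ] F [0.2 0.3 0.5] op 0.002 ff 0.0 yhead 0.1 z [-2.e-03 -4.e-04 -1.e+00] j [ 0.53  0.21 -0.11  1.25  0.    2.1 ]
units [-0.02  0.22  4.6 ] wz deg 0.1
[452, 0, 71, 46, 336] [494.6  14.9] [585.3 481.4 150. ]
[375, 192, 33, 31, 727] [391.3 207.2] [525.8 349.1 150. ]

[436, 220, 10, 9, 64] [440.7 224.1] [526.7 350.9 150. ]
[487, 239, 20, 29, 56] [496.4 254. ] [594.8 478.2 150. ]

[315, 202, 6, 5, 19] [317.3 203.7] [475.  -90.2 150. ]
```

Ball confirmed at (526,350,150). Lower beside it and push to +x.

>>> {"fn": "play_rows", "kwargs": {
  "series": [
    {"dx": 0, "dy": 0, "dz": 1, "wx": 0, "wy": 0, "wz": 0, "fingers": -1},
    {"dx": 0, "dy": 0, "dz": 1, "wx": 0, "wy": 0, "wz": 0, "fingers": -1},
    {"dx": 0, "dy": 0, "dz": 1, "wx": 0, "wy": 0, "wz": 0, "fingers": -1},
    {"dx": 0, "dy": 0, "dz": 1, "wx": 0, "wy": 0, "wz": 0, "fingers": -1},
    {"dx": 0, "dy": 0, "dz": 0.6, "wx": 0, "wy": 0, "wz": 0, "fingers": -1},
    {"dx": 0, "dy": 0.5, "dz": 0, "wx": 0, "wy": 0, "wz": 0, "fingers": -1},
    {"dx": 0, "dy": 0.5, "dz": 0, "wx": 0, "wy": 0, "wz": 0, "fingers": -1},
    {"dx": 0, "dy": 0.5, "dz": 0, "wx": 0, "wy": 0, "wz": 0, "fingers": -1},
    {"dx": 0, "dy": 0.5, "dz": 0, "wx": 0, "wy": 0, "wz": 0, "fingers": -1},
    {"dx": 0, "dy": 0.5, "dz": 0, "wx": 0, "wy": 0, "wz": 0, "fingers": -1}
  ]
}}

```text
time: 69.53
ee_pos: [0.5214, 0.3495, 0.1653]
ee_rot: [-0.001, 0.707, 0.707, -0.001]
contact_force: [-1.6, 0.0, 1.0]
opening: 0.002
finger_force: 0.7
```

>>> {"fn": "play_rows", "kwargs": {
  "series": [
    {"dx": 0, "dy": 0.5, "dz": 0, "wx": 0, "wy": 0, "wz": 0, "fingers": -1},
    {"dx": 0, "dy": 0.5, "dz": 0, "wx": 0, "wy": 0, "wz": 0, "fingers": -1},
    {"dx": 0, "dy": 0.4, "dz": 0, "wx": 0, "wy": 0, "wz": 0, "fingers": -1},
    {"dx": 0, "dy": 0.3, "dz": 0, "wx": 0, "wy": 0, "wz": 0, "fingers": -1},
    {"dx": 0, "dy": 0.3, "dz": 0, "wx": 0, "wy": 0, "wz": 0, "fingers": -1}
  ]
}}

```text
time: 70.15
ee_pos: [0.5606, 0.3493, 0.1645]
ee_rot: [-0.001, 0.707, 0.707, -0.001]
contact_force: [-1.1, 0.5, 0.2]
opening: 0.001
finger_force: 0.5
```

>>> {"fn": "play_rows", "kwargs": {
  "series": [
    {"dx": 0, "dy": 0.2, "dz": 0, "wx": 0, "wy": 0, "wz": 0, "fingers": -1},
    {"dx": 0, "dy": 0, "dz": 0, "wx": 0, "wy": 0, "wz": 0, "fingers": -1}
  ]
}}

```text
time: 70.4
ee_pos: [0.5623, 0.3493, 0.1646]
ee_rot: [-0.002, 0.707, 0.707, -0.003]
contact_force: [-6.1, 0.2, 1.4]
opening: 0.0
finger_force: 3.2
```

>>> {"fn": "play_rows", "kwargs": {
  "series": [
    {"dx": 0, "dy": 0.2, "dz": 0, "wx": 0, "wy": 0, "wz": 0, "fingers": -1},
    {"dx": 0, "dy": 0, "dz": 0, "wx": 0, "wy": 0, "wz": 0, "fingers": -1}
  ]
}}

```text
time: 70.65
ee_pos: [0.5629, 0.3493, 0.1644]
ee_rot: [-0.005, 0.707, 0.708, -0.005]
contact_force: [-14.1, -1.0, 6.1]
opening: -0.001
finger_force: 7.3
```

>>> {"fn": "play_rows", "kwargs": {
  "series": [
    {"dx": 0, "dy": -0.5, "dz": 0, "wx": 0, "wy": 0, "wz": 0, "fingers": -1},
    {"dx": 0, "dy": -1, "dz": 0, "wx": 0, "wy": 0, "wz": 0, "fingers": -1},
    {"dx": 0, "dy": -1, "dz": -0.5, "wx": 0, "wy": 0, "wz": 0, "fingers": -1},
    {"dx": 0, "dy": -1, "dz": -1, "wx": 0, "wy": 0, "wz": 0, "fingers": -1},
    {"dx": 0, "dy": -1, "dz": -1, "wx": 0, "wy": 0, "wz": 0, "fingers": -1},
    {"dx": 0, "dy": -1, "dz": -1, "wx": 0, "wy": 0, "wz": 0, "fingers": -1},
    {"dx": 0, "dy": 0, "dz": -1, "wx": 0, "wy": 0, "wz": 0, "fingers": -1},
    {"dx": 0, "dy": 0, "dz": 0, "wx": 0, "wy": 0, "wz": 0, "fingers": -1}
  ]
}}

```text
time: 71.65
ee_pos: [0.4598, 0.3504, 0.2582]
ee_rot: [0.0, 0.707, 0.707, 0.002]
contact_force: [-0.5, 0.3, 0.4]
opening: 0.007
finger_force: 0.0
```

```bash
python3 - <<'E'
from h import *
st(); a,b=cams(); w=cam('wrist')
def red(c,amin):
    h=cv2.cvtColor(c['px'],cv2.COLOR_BGR2HSV); m=cv2.inRange(h,(0,190,70),(5,255,255))
    k,l,S,ce=cv2.connectedComponentsWithStats(m)
    for i in range(1,k):
        if S[i,4]>=amin: print(S[i].tolist(),ce[i].round(1),(onz(c,*ce[i],.15)*1000).round(1))
red(a,25);red(b,8);red(w,60); 
for c in(a,):
    for k in('yel','green','blue'): jar(c,k,.14,15)
d0=cv2.imread('pics/a30.png'); print('diff',[(x) for x in np.argwhere(cv2.absdiff(d0,a['px']).sum(2)[170:300,280:480]>150).mean(0)+[170,280]])
cv2.imwrite('pics/a40.png',a['px'])
E
```

```text
t 71.65 p [459.8 350.4 258.2] F [-0.5  0.3  0.4] op 0.007 ff 0.0 yhead 0.02 z [ 0.0035  0.0026 -1.    ] j [ 0.54  0.19 -0.13  1.24  0.    2.11]
[433, 236, 10, 10, 73] [437.4 240.6] [592.8 349.9 150. ]
[487, 239, 20, 29, 60] [496.4 254.1] [595.  478.2 150. ]
[315, 198, 6, 9, 26] [317.3 202.5] [477.  -84.3 150. ]
[489, 0, 50, 30, 318] [514.4  11.7] [585.7 481.3 150. ]
[471, 191, 36, 31, 757] [489.4 206.5] [588.9 348.7 150. ]
yel [361, 188, 27, 10, 148] c [374.  192.4] P [431.6 165.1 140. ] len 72.7 w 5.5 bandhead 89.6
yel [338, 200, 5, 5, 16] c [339.7 201.6] P [506.5  89.3 140. ] len 21.6 w 2.7 bandhead -179.0
yel [335, 207, 5, 12, 42] c [336.8 212.5] P [555.6  96.3 140. ] len 48.1 w 3.5 bandhead -166.8
green [462, 0, 17, 25, 321] c [470.  12.] P [-2279.6   300.7   140. ] len 988.8 w 16.0 bandhead 2.5
green [476, 53, 27, 28, 487] c [488.9  66.4] P [-881.5  451.1  140. ] len 416.8 w 21.9 bandhead 164.6
green [347, 75, 29, 10, 127] c [361.   79.5] P [-463.   -98.9  140. ] len 128.5 w 9.0 bandhead 110.7
green [332, 88, 6, 27, 103] c [334.2 101. ] P [-168.7 -135.9  140. ] len 280.5 w 5.0 b
[... 450 characters left out ...]
795.9  49.  140. ] len 51.5 w 19.0 bandhead 110.1
blue [407, 127, 42, 14, 317] c [427.8 133.4] P [  3.1 258.2 140. ] len 141.3 w 7.8 bandhead 89.3
blue [471, 136, 31, 13, 274] c [486.4 141.4] P [ -3.3 451.4 140. ] len 96.9 w 10.0 bandhead 92.4
blue [395, 212, 5, 5, 18] c [397.  214.2] P [509.5 242.4 140. ] len 20.5 w 3.2 bandhead 179.6
blue [392, 220, 6, 13, 47] c [394.3 225.8] P [559.4 244.9 140. ] len 49.9 w 3.6 bandhead -175.6
blue [483, 232, 14, 33, 72] c [489.5 248. ] P [565.7 465.9 140. ] len 130.9 w 2.0 bandhead 168.2
blue [305, 234, 146, 61, 2719] c [376.8 252.5] P [670.  225.7 140. ] len 319.6 w 58.1 bandhead 92.1
diff [np.float64(213.67142857142858), np.float64(448.56857142857143)]
```

The ball swung the full 67 mm. The guard is down, the jars are in place and the arm is clear.

```bash
python3 -c "
from rig import robot
print(robot.job_done())"
```

```text
the job is handed in; nothing more can be done
None
```

The job is handed in: the shaft is home, the blue, green and yellow jars lie in the groove (no red jar was waiting), the guard is fully down and the switch is fully over, with nothing knocked over that I could see; the judging result was not shown.

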